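# Refill the sprung tin lane of a coffee bar

## Task

Put the round steel coffee tin into the open mouth of the refill lane on the counter, then push it in with care, through the sprung one-way gate, until the gate snaps shut behind it. Stop pushing as soon as it has, without ramming the sprung plate behind hard against its end stop, and let the plate ease the tin back, so that it stands upright, held between the plate and the shut gate. Leave the other things standing where they are.

Things in the scene. Friction and masses are not known exactly. Their poses are not given: they have to be found in the camera images.
- tin_mid (a point): centre, half-way up, of the coffee tin: a plain closed steel cylinder, 60 mm in diameter and 80 mm high, 0.2 to 0.42 kg, standing upright and loose on the counter to the left or right of the lane. It has no handle; the steel jug, which has one, stands on the other side.
- lane: the refill lane: an aluminium tray fixed to the counter, 255 mm long, 124 mm wide, turned by up to 0.3 rad. Origin on the counter, on the centre line, below the nominal gate plane; x = the push direction (away from the robot), z up. Floor 6 mm up, x = -120 to +135 mm. Side rails (tops 32 mm up): a funnel 112 mm wide at x = -120, 65 mm at -33 mm, then straight.
- lane_mouth (a point): point on the lane's floor on its centre line at lane x = -62 mm, 6 mm above the counter; axes as the lane. A tin set down with its underside centred here stands freely in the funnel (rails about 76 mm apart), before the gate.
- lane_home (a point): point on the lane's floor at lane x = +32 mm: nominal centre of the tin's underside when home. The feed unit (gate, plate and hood, one piece clamped astride the tray) may sit up to 10 mm before or behind its nominal place, unmeasured; the real home shifts with it and must be felt, or seen at the gate. All lane x here are for the nominal place.
- lane_hood (a point): nominal front end of the hood, on the centre line, 91 mm above the counter: two steel bars (tops 97 mm up) run over the lane from here, lane x = +45 mm, in +x; cross piece and end block from x = +78 mm rise to 104 mm. The tin, 86 mm up at its top, passes below. The bars keep a tin from being put in behind the gate from above.
- gate (a joint): the gate: steel flap 36 mm long, 4 mm thick, 11 to 33 mm up, at lane x = 0, from a pin (40 mm high) at lane y = -38 mm nearly to the centre line. In rad: 0 = shut, up to 1.5 as it swings in, +x. The tin opens it with some 10 N; it rides on the tin's flank and snaps shut by itself when the tin's centre is about 22 mm past home. Fingers over 42 mm up clear it.
- pusher (a joint): black sprung plate facing the gate, 10 to 66 mm up. In m: 0 = relaxed (face at lane x = +54 mm), grows as the tin presses it in: 1.5 N at first, 0.18 N more per mm. The gate snaps shut with it about 30 mm in; rigid end stop at 34 mm; over 16 N between tin and plate is too much. Let go, it slides the tin back onto the shut gate (home, 8 mm in), or out again if the gate is open.
- jug: a bystander: an open steel milk jug, 82 mm in diameter, 95 mm high, with a side handle; origin at the centre of its underside. It stands across the lane from the tin and is to be left alone.
- tamper: a bystander: a dark steel coffee tamper, 58 mm in diameter, 92 mm high, behind on the left; origin at the centre of its underside.
- cups: a bystander: a tower of paper cups, 80 mm in diameter, 150 mm high, behind on the right; origin at the centre of its underside.
There are look-alikes about, which are no part of the job. What is shaped like the part that bears tin_mid but orange or pink is not meant.

How it is judged:
By the outcome, as a careful person would: the job done as asked, in the order asked, and still so for the second after the job is handed in, with the robot touching nothing.
It also fails if it takes over 64 s, if anything falls off the work surface, if the arm or the gripper's body presses on something with over 40 N, if the wrist force passes 120 N, or if a joint passes its speed limit or range.

## Robot

A 6-joint arm with a two-finger parallel gripper is mounted at the origin on the work surface. World frame = base frame: x ahead of the robot, y to its left, z up, the work surface at z = 0. Lengths are in m, angles in degrees, forces in N, time in s.
With the tool pointing down it reaches from about 0.4 to 0.825 m from the base axis. Payload 7 kg.
Tool frame: the origin (TCP) lies midway between the tips of the shut fingers; the grasp point (between the pads) lies r.tcp_to_grasp behind it (r.tcp_to_grasp is the distance from the TCP to the grasp point, in m); x points along the fingers, y is the direction in which the jaws open and shut, and the axes are right-handed (so a half turn about x gives the same grasp; the last joint's range is limited). The gripper opens to 88 mm and grips with 3 to 60 N. Pads are 19 mm wide; open, the fingers measure 130 mm over their backs; the gripper's body (78 mm by 193 mm) begins 47 mm behind the grasp point.
Start: joints at [-52.993, 20.546, 0.682, 0, -70.136, -16.507], TCP at [0.236, -0.632, 0.227] pointing down, gripper open.
Joint ranges: [-176.03, 176.03], [-82.01, 121.73], [-58.28, 71.71], [-173.87, 95.51], [-174.79, -0.11], [-173.66, 173.66]. Speed limits (degrees/s): [136.94, 136.94, 172.46, 180, 180, 180].

## Interface

Orientations are given as [roll, pitch, yaw] about the fixed x, y, z axes, in that order (R = Rz(yaw) Ry(pitch) Rx(roll)).
In Python, from plant import r gives the robot as it stands.
- The arm moves only by the tool carry_out, never from a script. Its argument "moves" is a list of rows, each a list of 7 numbers: the shift along the world's x, y, z in mm, then the turn, a rotation vector about the world's x, y, z in rad, then the opening in per cent of the stroke, from 0 (shut) to 100 (fully open). In form: [[x, y, z, wx, wy, wz, claw], ...]. A call has 1 to 5 rows; each row is the pose to reach, as a shift and turn from the pose commanded when the call began; what a row does not reach only later rows make up. A row lasts 1/10 s, in which the tool goes at most 50 mm and 8.59 degrees, less where a joint would pass 70% of its speed; a pose out of reach is approached as far as the arm can. A call with a gripper value outside its range is refused whole. The fingers move at their own pace and stop on an object; "squeeze" is the grip in N (left out, the last holds). Time passes only in rows, so rows that repeat a pose let the fingers close. It gives the time, the measured TCP pose, the force and the opening at its end, in the units of the state.
- r.get_state(): the state, without advancing time (a new reading comes with each control period).
- r.capture(name): name is "side" or "top"; returns the picture (384x512x3 uint8, blue, green, red); there is no depth.
- r.camera_params(name): a dict with "K" (3x3 intrinsics, pixels), "rvec" (rotation vector, rad) and "tvec" (3), from world to camera coordinates, as OpenCV has them. Camera axes: x right, y down, z forward; pixel columns grow to the right and rows downward; lengths in m; the calibration is good to about 2 mm. A picture is of the moment at which its call begins. camera_params takes no time and is no camera call.
- r.close_job(): hands the job in, once; it reports no verdict.
The state is a dict: "time_s": time; "joints": joint angles; "qd": joint speeds; "joint_torque": joint torques, N m; "tcp_pos": TCP position; "eef_rot": TCP orientation; "contact_force": force on the tool from outside, world axes, zero at the start; "moment": the same for the moment, N m; "gripper_width": finger opening in m.
Only numpy, scipy, OpenCV 4.12 (cv2) and the standard library are available. Lean on these libraries where they do the work, as an engineer would, in place of code of your own. Each camera call takes 0.05 s, during which the arm holds its last target. There are 200 camera calls.

## Working session

There is one attempt and no reset: what is moved stays moved. The work goes in short steps, Python scripts to look and compute and a tool call to move; the robot and the scene stay as the last step left them, time stands still between calls to the robot, and variables do not carry over. Pictures are saved under pics/ and viewed, about 8 in all and at most 12, crops included, and the job is handed in when it is done.

Besides the shell and the picture viewer there is one more tool, called after "Request:" in YAML: its name, and indented under it one key for each argument. carry_out: Moves the arm, as the interface text tells. Its arguments: {"type":"object","properties":{"moves":{"type":"array"},"squeeze":{"type":"number"}},"required":["moves"]}

```bash
ls; mkdir -p pics; python3 - <<'E'
from plant import r
import cv2,numpy as np
s=r.get_state();print(s, r.tcp_to_grasp)
for n in("side","top"):
    cv2.imwrite(f"pics/{n}0.png",r.capture(n));p=r.camera_params(n)
    R=cv2.Rodrigues(np.array(p["rvec"]))[0];print(n,p["K"],-R.T@np.array(p["tvec"]).ravel(),R[2])
E
```

```text
pics
{'time_s': 0.0, 'joints': array([-5.29917253e+01,  2.05921981e+01,  6.34325742e-01, -1.80183394e-02,
       -7.01370172e+01, -1.65072863e+01]), 'qd': array([-0.03988356,  0.042767  , -0.1422915 , -0.01340457,  0.08379604,
       -0.09101268]), 'joint_torque': array([ 5.94085723e-04, -5.82719815e+01,  2.93070334e+01,  6.99805006e+00,
        6.90027126e-03, -1.55395710e-04]), 'tcp_pos': array([ 0.23619757, -0.63180634,  0.22562489]), 'eef_rot': array([ 96.38758485,  89.90360996, 116.88243713]), 'contact_force': array([-0.29516674, -0.77816724,  0.24859884]), 'moment': array([-0.00276087,  0.02951639,  0.00140464]), 'gripper_width': 0.08797857207760261} 0.0188
side [[382.52279909   0.         252.4728675 ]
 [  0.         382.52279909 186.03849235]
 [  0.           0.           1.        ]] [0.30706507 0.6060369  0.74311928] [ 0.28118036 -0.63298971 -0.72129164]
top [[428.46981507   0.         257.37856629]
 [  0.         428.46981507 187.45826185]
 [  0.           0.           1.        ]] [0.40075877 0.00175296 1.06933043] [ 0.20128918 -0.0089272  -0.97949118]
```

View pics/side0.png

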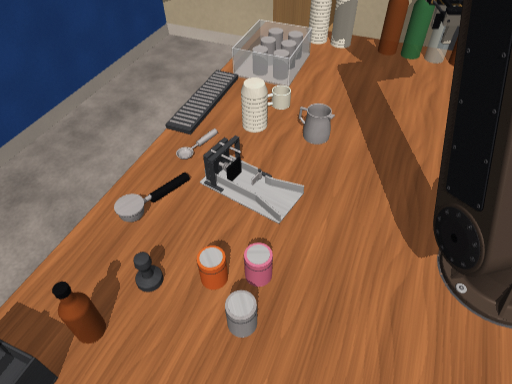

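View pics/top0.png

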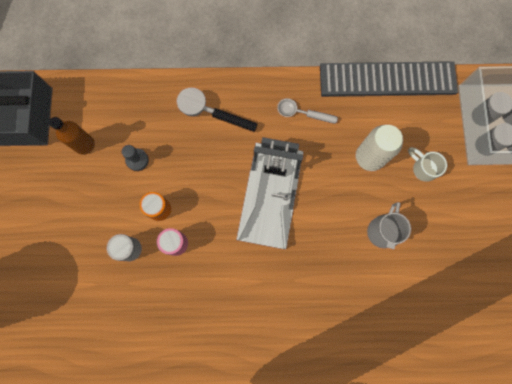

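The side view shows the steel tin at about (241,312), the orange and pink look-alikes next to it, and the lane at about (250,180). The top view shows the tin at (120,247), the lane from (265,235) at its mouth to (278,148), and the jug at (390,230).

```bash
python3 - <<'E'
import cv2,numpy as np
a=cv2.imread("pics/top0.png")[130:255,225:315]; b=cv2.imread("pics/top0.png")[225:270,95:150]; c=cv2.imread("pics/side0.png")[130:220,195:310]
f=lambda i,k:cv2.resize(i,None,fx=k,fy=k,interpolation=cv2.INTER_CUBIC)
o=np.zeros((600,800,3),np.uint8)
A=f(a,4.8);o[:A.shape[0],:A.shape[1]]=A
B=f(b,5);o[:225,440:715]=B
C=f(c,3.1);o[230:230+C.shape[0],440:440+C.shape[1]]=C[:,:360]
cv2.imwrite("pics/crop0.png",o)
E
```

```text
(no output)
```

View pics/crop0.png

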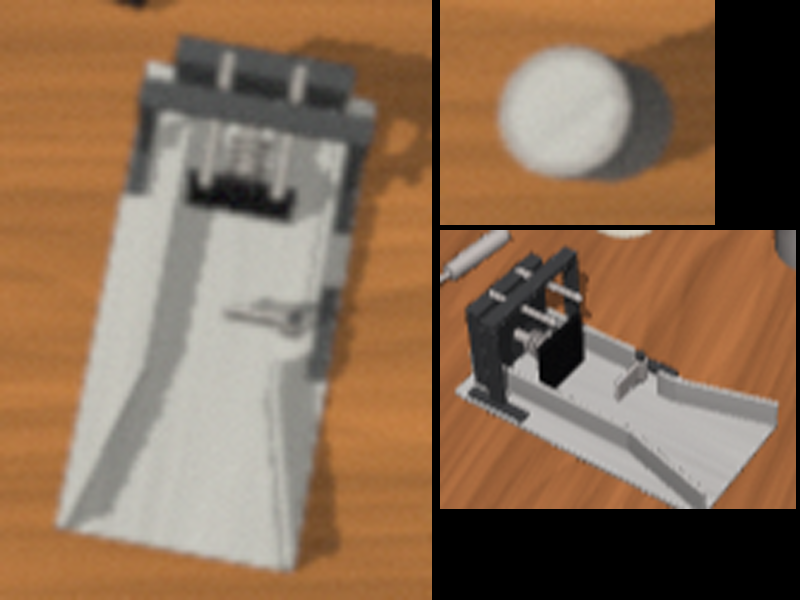

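The crops show the lane's outer corners, the gate tip at about (272,196) in the top image, the plate and the tin's lid centre. I fit from those.

```bash
cat > h.py <<'E'
import numpy as np,cv2
from plant import r
from scipy.optimize import least_squares
from scipy.spatial.transform import Rotation as Ro
P={n:r.camera_params(n) for n in("side","top")}
def proj(n,X):
    p=P[n];return cv2.projectPoints(np.atleast_2d(np.float64(X)),np.float64(p["rvec"]),np.float64(p["tvec"]),np.float64(p["K"]),None)[0][:,0]
def ray(n,uv,z):
    p=P[n];R=cv2.Rodrigues(np.float64(p["rvec"]))[0];c=-R.T@np.float64(p["tvec"]).ravel()
    d=R.T@np.linalg.inv(p["K"])@np.array([*uv,1.]);return c+d*(z-c[2])/d[2]
def lane2w(L,X):
    X=np.atleast_2d(X);c,s=np.cos(L[2]),np.sin(L[2]);return np.c_[L[0]+c*X[:,0]-s*X[:,1],L[1]+s*X[:,0]+c*X[:,1],X[:,2]]
E
cat > fit.py <<'E'
from h import *
ct=lambda u,v:(225+(u+.5)/4.8-.5,130+(v+.5)/4.8-.5); cs=lambda u,v:(195+(u-440)/3.1,130+(v-230)/3.1)
lp=[("top",ct(60,527),(-.12,.062,.006)),("top",ct(297,571),(-.12,-.062,.006)),("top",ct(148,63),(.135,.062,.006)),("top",ct(375,100),(.135,-.062,.006)),
 ("side",cs(457,392),(.135,.062,.006))]
def f(L): return np.concatenate([proj(n,lane2w(L,np.array(X)))[0]-uv for n,uv,X in lp])
o=least_squares(f,[.6,0,0]);print(o.x,o.fun.reshape(-1,2).round(1))
L=o.x
for nm,uv,z in (("gate tip",ct(225,312),.033),("gate pin",ct(297,306),.04),("plate top front",ct(240,186),.066),("plate bot",ct(240,217),.010)):
    w=ray("top",uv,z);c,s=np.cos(L[2]),np.sin(L[2]);d=w[:2]-L[:2];print(nm,(c*d[0]+s*d[1])*1e3,(-s*d[0]+c*d[1])*1e3)
g=cv2.imread("pics/top0.png");
t=ray("top",(95+(565-440)/5.,225+112/5.),.08);print("tin top",t)
q=cv2.imread("pics/side0.png")
print("tin in side px",proj("side",[[t[0],t[1],.08],[t[0],t[1],0.]]))
for n,u in (("pink",(171,241)),("orange",(153.5,205))):print(n,ray("top",u,.08))
np.save("L.npy",L)
def over(n,fn):
    g=cv2.imread(fn);
    c=np.linspace(0,2*np.pi,40)
    for z in(0,.08):cv2.polylines(g,[np.int32(proj(n,np.c_[t[0]+.03*np.cos(c),t[1]+.03*np.sin(c),0*c+z])*8)],True,(0,0,255),1,cv2.LINE_AA,3)
    for X in ([(-.12,.062,.006),(-.12,-.062,.006),(.135,-.062,.006),(.135,.062,.006)],[(-.12,.056,.032),(-.033,.0325,.032),(.135,.0325,.032)],[(-.12,-.056,.032),(-.033,-.0325,.032)],[(.054,.0,.01),(.054,0,.066)],[(0,-.038,.033),(0,-.002,.033)]):
        cv2.polylines(g,[np.int32(proj(n,lane2w(L,np.array(X)))*8)],False,(0,255,0),1,cv2.LINE_AA,3)
    return g
a=over("top","pics/top0.png")[130:280,90:320];b=over("side","pics/side0.png")[130:345,190:315]
a=cv2.resize(a,None,fx=2.2,fy=2.2);b=cv2.resize(b,None,fx=2.3,fy=2.3)
o=np.zeros((600,800,3),np.uint8);o[:a.shape[0],:a.shape[1]]=a;o[:b.shape[0],508:508+b.shape[1]]=b
cv2.imwrite("pics/ov.png",o)
E
python3 fit.py
```

```text
[ 0.59306269 -0.03949876 -0.19295069] [[ 0.   0.8]
 [ 0.2  0.5]
 [-0.2  0.1]
 [-0.1  0.5]
 [-1.7 -1.4]]
gate tip 2.6071742562155387 -2.124751752228077
gate pin 10.78103881770799 -37.69836268336706
plate top front 61.12693449650117 1.4747977595458774
plate bot 58.847108859656345 -1.4634457195634043
tin top [0.46919069 0.30935736 0.08      ]
tin in side px [[240.62950927 302.62663476]
 [242.24146053 321.42204024]]
pink [0.48180449 0.19318503 0.08      ]
orange [0.56618711 0.23593273 0.08      ]
```

View pics/ov.png

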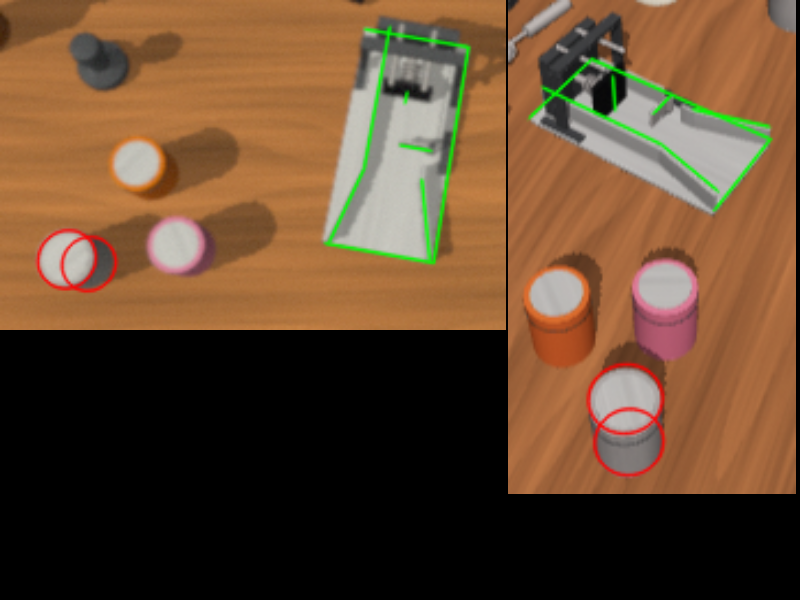

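The overlay matches within about 1 px in both views. Reading the gate and plate, the feed unit sits about 3 to 7 mm beyond nominal. Next I plan the turns.

```bash
cat >> h.py <<'E'
L=np.load("L.npy")
def st(target=None,quiet=False):
    s=r.get_state();R=Ro.from_euler("xyz",s["eef_rot"],degrees=True);M=R.as_matrix();p=s["tcp_pos"]
    c,sn=np.cos(L[2]),np.sin(L[2]);d=p[:2]-L[:2];F=s["contact_force"]
    print("t",round(s["time_s"],2),"tcp mm",(p*1e3).round(1),"lane mm",((c*d[0]+sn*d[1])*1e3).round(1),((-sn*d[0]+c*d[1])*1e3).round(1),"w",round(s["gripper_width"]*1e3,1),"F",F.round(1),"Flane",(c*F[0]+sn*F[1]).round(1),(-sn*F[0]+c*F[1]).round(1))
    out=[]
    for sg in(1,-1):
        y=sg*np.array([-sn,c,0]);x=np.array([0,0,-1.]);T=np.c_[x,y,np.cross(x,y)]
        out.append((T@M.T,sg));print("turn",sg,Ro.from_matrix(T@M.T).as_rotvec().round(4))
    if target is not None:print("shift mm",((np.array(target)-p)*1e3).round(1))
    return s
E
python3 -c "
from h import *
print(st([.469,.309,.2])['joints'].round(1));print(lane2w(L,[[-.062,0,.006],[.059,0,.006]]))"
```

```text
t 0.1 tcp mm [ 236.2 -631.9  225.7] lane mm -236.6 -649.8 w 87.7 F [0.1 0.5 0.1] Flane -0.0 0.5
turn 1 [-1.400e-03 -2.000e-04 -5.506e-01]
turn -1 [ 3.000e-04 -1.900e-03  2.591e+00]
shift mm [232.8 940.9 -25.7]
[-53.   20.6   0.6  -0.  -70.1 -16.5]
[[ 0.53221325 -0.02760991  0.006     ]
 [ 0.65096781 -0.05081234  0.006     ]]
```

Request:
carry_out:
  moves:
    - [19,46,0,0,0,-0.11,100]
    - [38,92,0,0,0,-0.22,100]
    - [57,138,0,0,0,-0.33,100]
    - [76,184,0,0,0,-0.44,100]
    - [95,230,0,0,0,-0.55,100]

```text
time_s: 0.6
tcp_pos: [0.3315, -0.4003, 0.2262]
eef_rot: [149.0, 90.0, 137.7]
contact_force: [0.7, 0.8, 0.6]
gripper_width: 0.0879
```

Request:
carry_out:
  moves:
    - [19,46,0,0,0,0,100]
    - [38,92,0,0,0,0,100]
    - [57,138,0,0,0,0,100]
    - [76,184,0,0,0,0,100]
    - [95,230,0,0,0,0,100]

```text
time_s: 1.1
tcp_pos: [0.4265, -0.1702, 0.2267]
eef_rot: [24.7, 90.0, 13.7]
contact_force: [0.7, -0.3, 0.5]
gripper_width: 0.0876
```

Request:
carry_out:
  moves:
    - [19,46,0,0,0,0,100]
    - [32,94,0,0,0,0,100]
    - [36,142,0,0,0,0,100]
    - [40,190,0,0,0,0,100]
    - [44,238,0,0,0,0,100]

```text
time_s: 1.6
tcp_pos: [0.4699, 0.0678, 0.2265]
eef_rot: [121.4, 90.0, 110.4]
contact_force: [1.4, -0.1, -0.3]
gripper_width: 0.0876
```

Request:
carry_out:
  moves:
    - [0,48,0,0,0,0,100]
    - [0,96,0,0,0,0,100]
    - [0,144,0,0,0,0,100]
    - [0,192,0,0,0,0,100]
    - [0,225,0,0,0,0,100]

```text
time_s: 2.1
tcp_pos: [0.4698, 0.2935, 0.2262]
eef_rot: [-133.6, 90.0, -144.5]
contact_force: [0.2, -0.7, 0.4]
gripper_width: 0.0875
```

```bash
python3 -c "
from h import *
print(st([.469,.3095,.15])['joints'].round(1))"
```

```text
t 2.1 tcp mm [469.8 293.5 226.2] lane mm -184.8 303.2 w 87.5 F [ 0.2 -0.7  0.4] Flane 0.4 -0.6
turn 1 [ 0.0002 -0.0002 -0.0021]
turn -1 [4.0000e-04 3.0000e-04 3.1395e+00]
shift mm [ -0.8  16.  -76.2]
[  52.2    9.2  -14.8   -0.   -66.  -153.2]
```

Request:
carry_out:
  moves:
    - [-1,16,-45,0,0,0,100]
    - [-1,16,-90,0,0,0,100]
    - [-1,16,-130,0,0,0,100]
    - [-1,16,-160,0,0,0,100]
    - [-1,16,-183,0,0,0,100]

```text
time_s: 2.6
tcp_pos: [0.4684, 0.3058, 0.041]
eef_rot: [-120.9, 89.8, -131.9]
contact_force: [0.2, -0.1, -0.0]
gripper_width: 0.0876
```

```bash
python3 -c "
from h import *
st([.469,.3095,.043])
a=r.capture('top')[200:290,70:200];b=r.capture('side')[200:350,170:320]
a=cv2.resize(a,None,fx=3,fy=3);b=cv2.resize(b,None,fx=2.6,fy=2.6)
o=np.zeros((400,790,3),np.uint8);o[:a.shape[0],:a.shape[1]]=a;o[:b.shape[0],395:395+b.shape[1]]=b[:400,:395];cv2.imwrite('pics/g1.png',o)"
```

```text
t 2.6 tcp mm [468.4 305.8  41. ] lane mm -188.6 315.0 w 87.6 F [ 0.2 -0.1 -0. ] Flane 0.2 -0.0
turn 1 [ 0.0022 -0.002  -0.0007]
turn -1 [3.1000e-03 3.5000e-03 3.1409e+00]
shift mm [0.6 3.7 2. ]
```

View pics/g1.png

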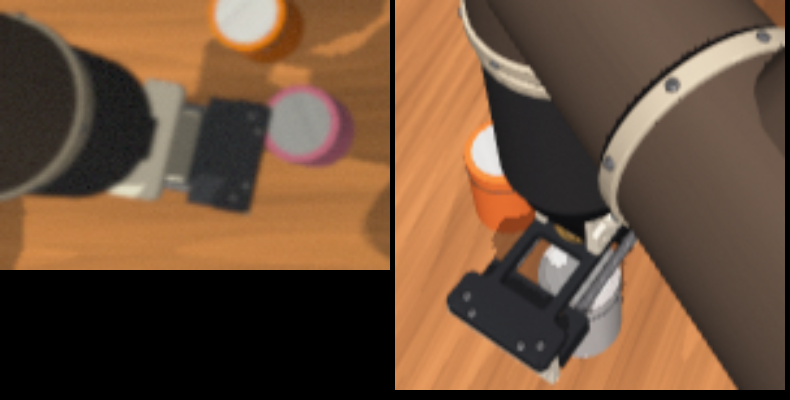

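The tin stands between the open fingers, and the pink tin is clear below the gripper body. I centre the last few mm and close.

Request:
carry_out:
  moves:
    - [0,0,0,0,0,0,100]
    - [0,0,0,0,0,0,80]
    - [0,0,0,0,0,0,70]
    - [0,0,0,0,0,0,60]
    - [0,0,0,0,0,0,50]
  squeeze: 25

```text
time_s: 3.2
tcp_pos: [0.4705, 0.3084, 0.0449]
eef_rot: [62.0, 89.7, 51.1]
contact_force: [0.1, 3.5, 1.5]
gripper_width: 0.0611
```

Request:
carry_out:
  moves:
    - [0,0,0,0,0,0,50]
    - [0,0,0,0,0,0,50]
    - [0,0,5,0,0,0,50]
    - [0,0,20,0,0,0,50]
    - [0,0,20,0,0,0,50]

```text
time_s: 3.7
tcp_pos: [0.4692, 0.3064, 0.0643]
eef_rot: [-109.9, 90.0, -121.0]
contact_force: [0.8, 0.8, -4.4]
gripper_width: 0.0594
```

```bash
python3 -c "
from h import *
st(lane2w(L,[-.062,0,.12])[0])"
```

```text
t 3.7 tcp mm [469.2 306.4  64.3] lane mm -187.9 315.7 w 59.4 F [ 0.8  0.8 -4.4] Flane 0.7 0.9
turn 1 [ 0.0001 -0.0001 -0.0006]
turn -1 [1.000e-04 2.000e-04 3.141e+00]
shift mm [  63.  -334.    55.7]
```

Request:
carry_out:
  moves:
    - [0,0,45,0,0,0,50]
    - [0,0,90,0,0,0,50]
    - [8,-42,100,0,0,0,50]
    - [16,-84,100,0,0,0,50]
    - [24,-128,100,0,0,0,50]

```text
time_s: 4.2
tcp_pos: [0.4925, 0.1772, 0.163]
eef_rot: [-161.3, 89.9, -172.3]
contact_force: [0.0, -0.3, -4.6]
gripper_width: 0.0596
```

Request:
carry_out:
  moves:
    - [9,-48,0,0,0,0,50]
    - [18,-96,0,0,0,0,50]
    - [27,-144,0,0,0,0,50]
    - [36,-190,0,0,0,0,50]
    - [39,-206,0,0,0,0,50]

```text
time_s: 4.7
tcp_pos: [0.5311, -0.031, 0.1622]
eef_rot: [-154.6, 89.8, -165.8]
contact_force: [-0.8, 0.1, -3.5]
gripper_width: 0.0593
```

Request:
carry_out:
  moves:
    - [0,0,0,0,0,0,50]
    - [0,0,0,0,0,0,50]

```text
time_s: 4.9
tcp_pos: [0.5314, -0.0278, 0.1625]
eef_rot: [-165.7, 89.9, -176.8]
contact_force: [-0.1, 0.5, -3.7]
gripper_width: 0.0596
```

```bash
python3 -c "
from h import *
st(lane2w(L,[-.062,0,.06])[0])"
```

```text
t 4.9 tcp mm [531.4 -27.8 162.5] lane mm -62.8 -0.4 w 59.6 F [-0.1  0.5 -3.7] Flane -0.2 0.5
turn 1 [ 0.0001 -0.0022  0.0011]
turn -1 [-3.4000e-03 -2.0000e-04 -3.1405e+00]
shift mm [   0.8    0.2 -102.5]
```

Request:
carry_out:
  moves:
    - [0,0,-40,0,0,0,50]
    - [0,0,-70,0,0,0,50]
    - [0,0,-92,0,0,0,50]
    - [0,0,-104,0,0,0,50]
    - [0,0,-107,0,0,0,50]

```text
time_s: 5.4
tcp_pos: [0.5314, -0.0267, 0.0552]
eef_rot: [-154.5, 89.8, -165.5]
contact_force: [-0.5, 0.2, -4.1]
gripper_width: 0.0597
```

Request:
carry_out:
  moves:
    - [0,0,-1,0,0,0,50]
    - [0,0,-2,0,0,0,50]
    - [0,0,-2,0,0,0,50]

```text
time_s: 5.7
tcp_pos: [0.533, -0.027, 0.0555]
eef_rot: [26.8, 89.9, 15.8]
contact_force: [0.2, 0.0, -3.4]
gripper_width: 0.0597
```

Request:
carry_out:
  moves:
    - [0,0,-1,0,0,0,50]
    - [0,0,-2,0,0,0,50]
    - [0,0,-2,0,0,0,50]

```text
time_s: 6.0
tcp_pos: [0.5323, -0.0273, 0.0527]
eef_rot: [42.3, 90.0, 31.3]
contact_force: [0.8, 0.1, -4.4]
gripper_width: 0.0592
```

Request:
carry_out:
  moves:
    - [0,0,-1,0,0,0,50]
    - [0,0,-2,0,0,0,50]
    - [0,0,-2,0,0,0,50]

```text
time_s: 6.3
tcp_pos: [0.5325, -0.0272, 0.0508]
eef_rot: [-17.1, 90.0, -28.1]
contact_force: [-1.9, 0.3, 1.1]
gripper_width: 0.0592
```

Request:
carry_out:
  moves:
    - [0,0,-1,0,0,0,50]
    - [0,0,-1,0,0,0,50]

```text
time_s: 6.5
tcp_pos: [0.5325, -0.0273, 0.0507]
eef_rot: [-14.2, 90.0, -25.2]
contact_force: [-4.8, 0.8, 10.6]
gripper_width: 0.0594
```

The tin touches the floor at TCP z of about 51 mm. I release it there and check that it stands freely.

Request:
carry_out:
  moves:
    - [0,0,1,0,0,0,75]
    - [0,0,1,0,0,0,80]
    - [0,0,1,0,0,0,85]
    - [0,0,1,0,0,0,85]

```text
time_s: 6.9
tcp_pos: [0.5325, -0.0272, 0.0505]
eef_rot: [-3.4, 90.0, -14.4]
contact_force: [0.8, -0.0, 0.4]
gripper_width: 0.0741
```

```bash
python3 -c "
from h import *
st()
a=r.capture('top')[120:270,190:340];b=r.capture('side')[90:240,150:330]
a=cv2.resize(a,None,fx=2.6,fy=2.6);b=cv2.resize(b,None,fx=2.2,fy=2.2)
o=np.zeros((400,790,3),np.uint8);o[:a.shape[0],:a.shape[1]]=a;o[:b.shape[0],394:394+b.shape[1]]=b;cv2.imwrite('pics/g2.png',o)"
```

```text
t 6.9 tcp mm [532.5 -27.2  50.5] lane mm -61.8 0.4 w 74.1 F [ 0.8 -0.   0.4] Flane 0.8 0.1
turn 1 [ 0.      0.0001 -0.0007]
turn -1 [-1.0000e-04  0.0000e+00  3.1409e+00]
```

View pics/g2.png

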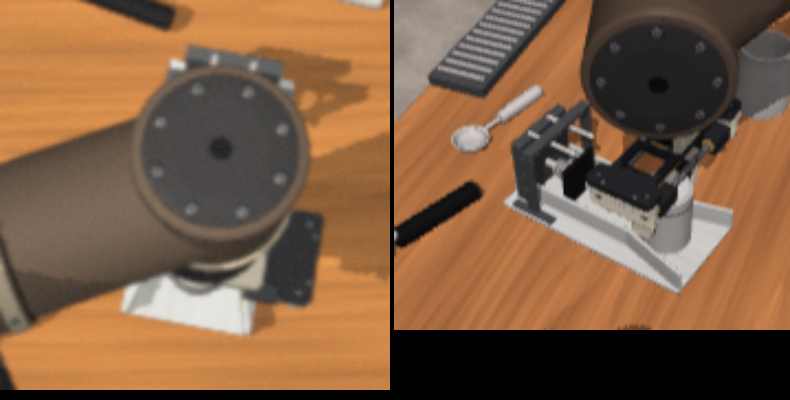

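The side view shows the tin standing upright in the funnel between the open fingers. I regrip and begin the push.

Request:
carry_out:
  moves:
    - [0,0,0,0,0,0,60]
    - [0,0,0,0,0,0,50]
    - [0,0,0,0,0,0,50]
    - [0,0,0,0,0,0,50]
  squeeze: 25

```text
time_s: 7.4
tcp_pos: [0.5324, -0.0272, 0.0505]
eef_rot: [85.5, 90.0, 74.5]
contact_force: [-0.7, 0.5, 0.3]
gripper_width: 0.0597
```

Request:
carry_out:
  moves:
    - [7.9,-1.5,0,0,0,0,50]
    - [15.7,-3.1,0,0,0,0,50]
    - [22.6,-4.4,0,0,0,0,50]
    - [27.5,-5.4,0,0,0,0,50]
    - [27.5,-5.4,0,0,0,0,50]

```text
time_s: 7.9
tcp_pos: [0.5606, -0.0327, 0.0519]
eef_rot: [-8.2, 90.0, -19.2]
contact_force: [-4.1, 1.0, 12.6]
gripper_width: 0.0594
```

```bash
python3 -c "
from h import *
st()"
```

```text
t 7.9 tcp mm [560.6 -32.7  51.9] lane mm -33.1 0.4 w 59.4 F [-4.1  1.  12.6] Flane -4.2 0.2
turn 1 [ 0.0003  0.0007 -0.0013]
turn -1 [-1.2000e-03  4.0000e-04  3.1403e+00]
```

Request:
carry_out:
  moves:
    - [0,0,1,0,0,0,50]
    - [3.9,-0.8,1,0,0,0,50]
    - [7.8,-1.5,1,0,0,0,50]
    - [7.8,-1.5,1,0,0,0,50]

```text
time_s: 8.3
tcp_pos: [0.5678, -0.0342, 0.0518]
eef_rot: [-147.3, 90.0, -158.3]
contact_force: [-2.1, 1.1, 5.8]
gripper_width: 0.0598
```

Request:
carry_out:
  moves:
    - [2,-0.4,0,0,0,0,50]
    - [3.9,-0.8,0,0,0,0,50]
    - [5.9,-1.1,0,0,0,0,50]
    - [7.8,-1.5,0,0,0,0,50]
    - [7.8,-1.5,0,0,0,0,50]

```text
time_s: 8.8
tcp_pos: [0.5754, -0.0357, 0.0512]
eef_rot: [-162.0, 90.0, -173.0]
contact_force: [-1.6, 1.0, 1.3]
gripper_width: 0.0596
```

```bash
python3 -c "
from h import *
st()"
```

```text
t 8.8 tcp mm [575.4 -35.7  51.2] lane mm -18.1 0.3 w 59.6 F [-1.6  1.   1.3] Flane -1.8 0.7
turn 1 [ 0.0001 -0.0007 -0.0005]
turn -1 [1.1000e-03 1.0000e-04 3.1411e+00]
```

Request:
carry_out:
  moves:
    - [2,-0.4,0,0,0,0,50]
    - [3.9,-0.8,0,0,0,0,50]
    - [5.9,-1.1,0,0,0,0,50]
    - [7.8,-1.5,0,0,0,0,50]
    - [9.8,-1.9,0,0,0,0,50]

```text
time_s: 9.3
tcp_pos: [0.5855, -0.0376, 0.0514]
eef_rot: [-7.0, 90.0, -18.0]
contact_force: [-1.2, 0.6, -1.5]
gripper_width: 0.0595
```

Request:
carry_out:
  moves:
    - [2,-0.4,0,0,0,0,50]
    - [3.9,-0.8,0,0,0,0,50]
    - [5.9,-1.1,0,0,0,0,50]
    - [7.8,-1.5,0,0,0,0,50]
    - [9.8,-1.9,0,0,0,0,50]

```text
time_s: 9.8
tcp_pos: [0.5952, -0.0395, 0.0515]
eef_rot: [157.5, 90.0, 146.5]
contact_force: [-2.5, 0.8, -2.3]
gripper_width: 0.0592
```

```bash
python3 -c "
from h import *
st()"
```

```text
t 9.8 tcp mm [595.2 -39.5  51.5] lane mm 2.1 0.4 w 59.2 F [-2.5  0.8 -2.3] Flane -2.6 0.3
turn 1 [-0.     -0.     -0.0007]
turn -1 [ 0.     -0.      3.1409]
```

Request:
carry_out:
  moves:
    - [2,-0.4,0,0,0,0,50]
    - [3.9,-0.8,0,0,0,0,50]
    - [5.9,-1.1,0,0,0,0,50]
    - [7.8,-1.5,0,0,0,0,50]
    - [9.8,-1.9,0,0,0,0,50]

```text
time_s: 10.3
tcp_pos: [0.6048, -0.0415, 0.0515]
eef_rot: [-153.1, 90.0, -164.1]
contact_force: [-3.0, -0.3, -1.9]
gripper_width: 0.0594
```

Request:
carry_out:
  moves:
    - [2,-0.4,0,0,0,0,50]
    - [3.9,-0.8,0,0,0,0,50]
    - [5.9,-1.1,0,0,0,0,50]
    - [7.8,-1.5,0,0,0,0,50]
    - [9.8,-1.9,0,0,0,0,50]

```text
time_s: 10.8
tcp_pos: [0.6146, -0.0432, 0.0515]
eef_rot: [-174.0, 90.0, 175.0]
contact_force: [-3.7, 0.7, -2.0]
gripper_width: 0.0594
```

```bash
python3 -c "
from h import *
st()"
```

```text
t 10.8 tcp mm [614.6 -43.2  51.5] lane mm 21.9 0.5 w 59.4 F [-3.7  0.7 -2. ] Flane -3.8 0.0
turn 1 [-0.     -0.0003 -0.0007]
turn -1 [ 5.0000e-04 -0.0000e+00  3.1409e+00]
```

Request:
carry_out:
  moves:
    - [2,-0.4,0,0,0,0,50]
    - [3.9,-0.8,0,0,0,0,50]
    - [5.9,-1.1,0,0,0,0,50]
    - [7.8,-1.5,0,0,0,0,50]
    - [9.8,-1.9,0,0,0,0,50]

```text
time_s: 11.3
tcp_pos: [0.6245, -0.0451, 0.0515]
eef_rot: [141.7, 90.0, 130.7]
contact_force: [-4.4, 1.5, -1.3]
gripper_width: 0.0595
```

Request:
carry_out:
  moves:
    - [2,-0.4,0,0,0,0,50]
    - [3.9,-0.8,0,0,0,0,50]
    - [5.9,-1.1,0,0,0,0,50]

```text
time_s: 11.6
tcp_pos: [0.6305, -0.0462, 0.0515]
eef_rot: [91.3, 90.0, 80.3]
contact_force: [-3.4, 2.1, -2.3]
gripper_width: 0.0597
```

Request:
carry_out:
  moves:
    - [2,-0.4,0,0,0,0,50]
    - [3.9,-0.8,0,0,0,0,50]
    - [5.9,-1.1,0,0,0,0,50]

```text
time_s: 11.9
tcp_pos: [0.6359, -0.0472, 0.0514]
eef_rot: [179.9, 89.9, 168.9]
contact_force: [-6.7, 3.8, -0.1]
gripper_width: 0.0595
```

```bash
python3 -c "
from h import *
st()
a=r.capture('top')[120:270,190:340];b=r.capture('side')[120:220,180:320]
a=cv2.resize(a,None,fx=2,fy=2);b=cv2.resize(b,None,fx=3.5,fy=3.5)
o=np.zeros((360,790,3),np.uint8);o[:a.shape[0],:a.shape[1]]=a;o[:b.shape[0],300:300+b.shape[1]]=b;cv2.imwrite('pics/g3.png',o)"
```

```text
t 11.9 tcp mm [635.9 -47.2  51.4] lane mm 43.5 0.6 w 59.5 F [-6.7  3.8 -0.1] Flane -7.3 2.5
turn 1 [-0.0002 -0.0009 -0.0005]
turn -1 [ 1.500e-03 -3.000e-04  3.141e+00]
```

View pics/g3.png

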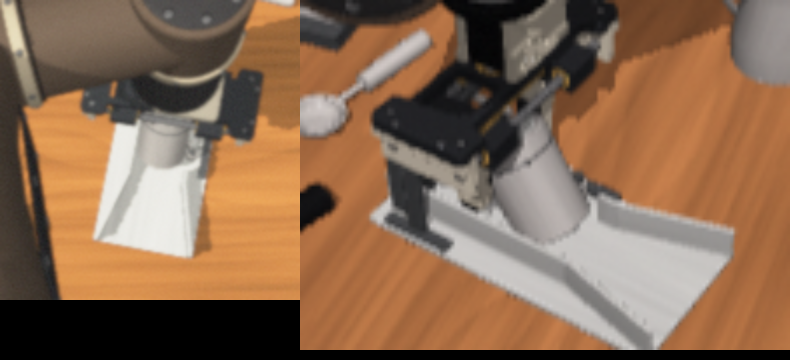

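The tin seems to have pivoted in the pads, with its top leaning forward. I measure the tilt before going on.

```bash
cat > tilt.py <<'E'
from h import *
import sys
s=r.get_state();img=r.capture('side');c,sn=np.cos(L[2]),np.sin(L[2])
g=s['tcp_pos']+[0,0,r.tcp_to_grasp];a=np.linspace(0,2*np.pi,60);o=[]
for th in map(float,sys.argv[2:]):
    t=np.radians(th);ax=np.array([np.sin(t)*c,np.sin(t)*sn,np.cos(t)]);u=np.array([np.cos(t)*c,np.cos(t)*sn,-np.sin(t)]);v=np.array([-sn,c,0])
    low=.03*abs(np.sin(t));b=g-ax*((g[2]-.006-low)/np.cos(t))
    i=cv2.resize(img,None,fx=5,fy=5)
    for h in(0,.08):cv2.polylines(i,[np.int32((proj('side',b+h*ax+.03*(np.cos(a)[:,None]*u+np.sin(a)[:,None]*v))+.5)*5)],True,(0,0,255) if h else (0,255,0),1,cv2.LINE_AA)
    o.append(i[5*135:5*200,5*220:5*272])
cv2.imwrite(sys.argv[1],np.hstack(o))
E
python3 tilt.py pics/t1.png 0 12 24
```

```text
(no output)
```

View pics/t1.png

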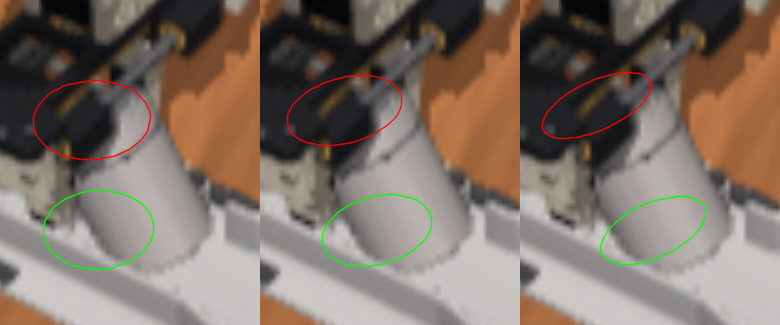

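The tin is tilted about 25–30° with its bottom lagging, so the 25 N grip was too weak for a push this far above the gate. I back out to the mouth, where the gate is open and free, then right the tin and push again with a firmer grip.

Request:
carry_out:
  moves:
    - [-7.9,1.5,0,0,0,0,50]
    - [-15.7,3.1,0,0,0,0,50]
    - [-23.6,4.6,0,0,0,0,50]
    - [-31.4,6.1,0,0,0,0,50]
    - [-39.3,7.7,0,0,0,0,50]
  squeeze: 25

```text
time_s: 12.55
tcp_pos: [0.5964, -0.0397, 0.0518]
eef_rot: [-13.5, 90.0, -24.5]
contact_force: [-0.5, 0.9, -2.2]
gripper_width: 0.0595
```

Request:
carry_out:
  moves:
    - [-7.9,1.5,0,0,0,0,50]
    - [-15.7,3.1,0,0,0,0,50]
    - [-23.6,4.6,0,0,0,0,50]
    - [-31.4,6.1,0,0,0,0,50]
    - [-39.3,7.7,0,0,0,0,50]

```text
time_s: 13.05
tcp_pos: [0.5573, -0.0319, 0.0517]
eef_rot: [10.3, 90.0, -0.7]
contact_force: [1.8, -0.4, -2.6]
gripper_width: 0.0596
```

Request:
carry_out:
  moves:
    - [-5.9,1.1,0,0,0,0,50]
    - [-11.8,2.3,0,0,0,0,50]
    - [-14.7,2.9,0,0,0,0,50]
    - [-14.7,2.9,0,0,0,0,50]

```text
time_s: 13.45
tcp_pos: [0.5428, -0.0289, 0.0518]
eef_rot: [26.5, 90.0, 15.5]
contact_force: [0.7, -0.3, 0.1]
gripper_width: 0.0597
```

```bash
python3 -c "
from h import *
st()"; sed -i 's/5\*135:5\*200,5\*220:5\*272/5*150:5*225,5*245:5*305/' tilt.py; python3 tilt.py pics/t2.png 0 25
```

```text
t 13.45 tcp mm [542.8 -28.9  51.8] lane mm -51.3 0.8 w 59.7 F [ 0.7 -0.3  0.1] Flane 0.7 -0.1
turn 1 [-0.0001  0.0003 -0.001 ]
turn -1 [-5.0000e-04 -1.0000e-04  3.1406e+00]
```

View pics/t2.png

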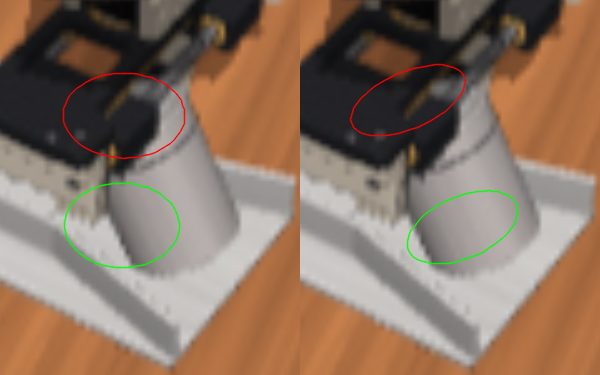

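The tin is back in the mouth and still leans roughly 15–20°. I tilt the tool to set it flat, lower it to contact and release.

Request:
carry_out:
  moves:
    - [2,-0.4,0.3,-0.02,-0.1,0,50]
    - [3.7,-0.7,0.5,-0.04,-0.2,0,50]
    - [5,-1,0.7,-0.05,-0.26,0,50]
    - [5,-1,0.7,-0.05,-0.26,0,50]
  squeeze: 25

```text
time_s: 13.9
tcp_pos: [0.5458, -0.0305, 0.0526]
eef_rot: [-0.2, 74.8, -11.1]
contact_force: [-1.2, -2.3, 6.9]
gripper_width: 0.0597
```

Request:
carry_out:
  moves:
    - [0,0,-1,0,0,0,50]
    - [0,0,-2,0,0,0,50]
    - [0,0,-2,0,0,0,50]

```text
time_s: 14.2
tcp_pos: [0.5492, -0.0308, 0.0524]
eef_rot: [-0.0, 74.7, -11.1]
contact_force: [-4.2, -5.6, 20.2]
gripper_width: 0.0592
```

Request:
carry_out:
  moves:
    - [0,0,1,0,0,0,50]
    - [0,0,1.5,0,0,0,70]
    - [0,0,1.5,0,0,0,75]
    - [0,0,1.5,0,0,0,80]
    - [0,0,1.5,0,0,0,90]

```text
time_s: 14.7
tcp_pos: [0.5478, -0.0301, 0.0515]
eef_rot: [0.0, 74.9, -11.0]
contact_force: [-0.4, 0.3, 0.0]
gripper_width: 0.0735
```

Request:
carry_out:
  moves:
    - [-1,0.2,3,0.02,0.09,0,95]
    - [-3,0.6,3,0.04,0.18,0,100]
    - [-5,1,3,0.05,0.255,0,100]
    - [-5,1,3,0.05,0.255,0,100]

```text
time_s: 15.1
tcp_pos: [0.5462, -0.028, 0.055]
eef_rot: [29.8, 89.7, 18.8]
contact_force: [-0.3, 0.1, 0.5]
gripper_width: 0.0874
```

```bash
python3 -c "
from h import *
st()";sed -i 's/5\*150:5\*225,5\*245:5\*305/5*130:5*230,5*235:5*315/' tilt.py; python3 tilt.py pics/t3.png 0;python3 - <<'E'
import cv2,numpy as np
from plant import r
t=r.capture("top")[190:265,215:310];a=cv2.imread("pics/t3.png");b=cv2.resize(t,None,fx=4,fy=4)
o=np.zeros((600,800,3),np.uint8);o[:a.shape[0],:a.shape[1]]=a;o[:300,410:790]=b;cv2.imwrite("pics/t3.png",o)
E
```

```text
t 15.1 tcp mm [546.2 -28.   55. ] lane mm -48.2 2.3 w 87.4 F [-0.3  0.1  0.5] Flane -0.3 0.0
turn 1 [-0.0016  0.0047 -0.0005]
turn -1 [-7.3000e-03 -2.5000e-03  3.1411e+00]
```

View pics/t3.png

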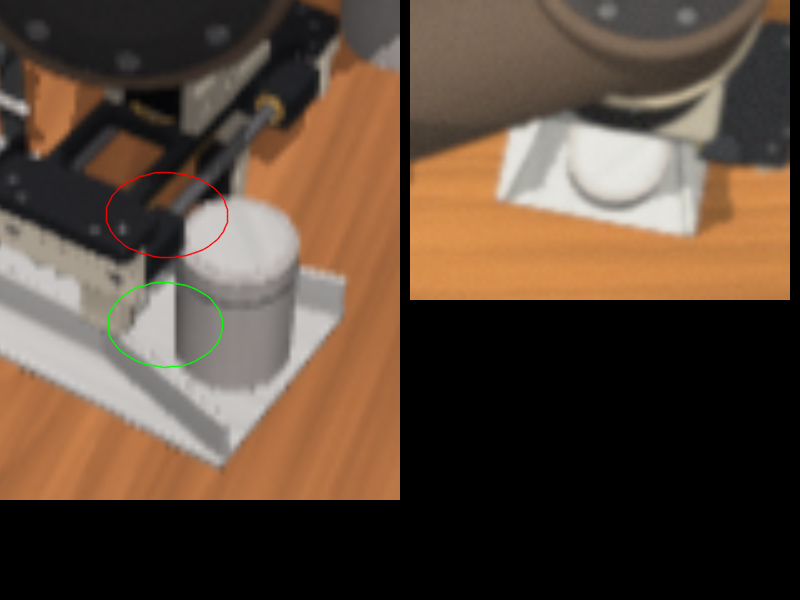

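The tin stands upright again in the mouth. I measure where it is, regrip lower and centred at 60 N, and hold a light downward load against pivoting.

```bash
python3 -c "
from h import *
c,s=np.cos(L[2]),np.sin(L[2])
for n,uv,z in (('side',(235+241.5/5-.5,130+242/5-.5),.086),('side',(235+235/5-.5,130+346/5-.5),.006),('top',(215+209.5/4,190+152/4),.086)):
    w=ray(n,uv,z);d=w[:2]-L[:2];print(n,w,(c*d[0]+s*d[1])*1e3,(-s*d[0]+c*d[1])*1e3)
st()"
```

```text
side [ 0.50555272 -0.02327064  0.086     ] -88.99785848416552 -0.8535644064162005
side [ 0.50714292 -0.02699427  0.006     ] -86.7231384007232 -4.20315977322116
top [ 0.50734024 -0.02853863  0.086     ] -86.23333756140752 -5.681028849560529
t 15.2 tcp mm [543.2 -29.3  54. ] lane mm -50.9 0.4 w 87.5 F [ 0.1 -0.6 -0.3] Flane 0.2 -0.5
turn 1 [0.0007 0.0051 0.0005]
turn -1 [ 8.1000e-03 -1.1000e-03 -3.1411e+00]
```

Request:
carry_out:
  moves:
    - [-12,2.3,-4,0,0.005,0,100]
    - [-24,4.6,-9,0,0.005,0,100]
    - [-35.3,6.9,-9,0,0.005,0,100]
    - [-35.3,6.9,-9,0,0.005,0,100]
    - [-35.3,6.9,-9,0,0.005,0,100]

```text
time_s: 15.7
tcp_pos: [0.5072, -0.022, 0.0462]
eef_rot: [0.6, 90.0, -10.3]
contact_force: [0.8, 0.3, 1.1]
gripper_width: 0.0876
```

Request:
carry_out:
  moves:
    - [0,0,0,0,0,0,80]
    - [0,0,0,0,0,0,70]
    - [0,0,0,0,0,0,60]
    - [0,0,0,0,0,0,40]
    - [0,0,0,0,0,0,40]
  squeeze: 60

```text
time_s: 16.2
tcp_pos: [0.5074, -0.0227, 0.0457]
eef_rot: [-127.0, 89.9, -138.0]
contact_force: [-1.1, -5.0, 2.8]
gripper_width: 0.0593
```

```bash
python3 -c "
from h import *
print(st()['moment'])"
```

```text
t 16.2 tcp mm [507.4 -22.7  45.7] lane mm -87.3 0.1 w 59.3 F [-1.1 -5.   2.8] Flane -0.2 -5.1
turn 1 [ 0.0007 -0.0008 -0.0005]
turn -1 [1.2000e-03 1.1000e-03 3.1411e+00]
[-1.67687519  0.2608679   0.05013368]
```

Request:
carry_out:
  moves:
    - [3.9,-0.8,-0.5,0,0,0,40]
    - [7.8,-1.5,-0.5,0,0,0,40]
    - [11.8,-2.3,-0.5,0,0,0,40]
    - [15.7,-3.1,-0.5,0,0,0,40]
    - [19.6,-3.8,-0.5,0,0,0,40]

```text
time_s: 16.7
tcp_pos: [0.5211, -0.026, 0.0464]
eef_rot: [-166.4, 89.4, -177.5]
contact_force: [-31.7, 12.8, 46.3]
gripper_width: 0.0592
```

Request:
carry_out:
  moves:
    - [3.9,-0.8,0,0,0,0,40]
    - [7.8,-1.5,0,0,0,0,40]
    - [11.8,-2.3,0,0,0,0,40]
    - [15.7,-3.1,0,0,0,0,40]
    - [19.6,-3.8,0,0,0,0,40]

```text
time_s: 17.2
tcp_pos: [0.544, -0.0301, 0.0466]
eef_rot: [-159.8, 89.7, -170.9]
contact_force: [-11.9, 0.6, 21.2]
gripper_width: 0.0589
```

```bash
cat > snap.py <<'E'
from h import *
import sys
print(st()['moment'].round(2));cv2.imwrite(f"pics/f{sys.argv[1]}.png",r.capture('side'))
E
python3 snap.py a
```

```text
t 17.2 tcp mm [544.  -30.1  46.6] lane mm -50.0 -0.2 w 58.9 F [-11.9   0.6  21.2] Flane -11.8 -1.7
turn 1 [ 0.0007 -0.0046 -0.0006]
turn -1 [7.2000e-03 1.2000e-03 3.1409e+00]
[ 0.4   5.25 -0.04]
```

The forces (31 N back, 46 N up) show the floor friction grabbing the pressed-down tin. Instead it should be carried just clear of the floor. I release, locate it by template matching, and regrip.

Request:
carry_out:
  moves:
    - [0,0,0.5,0,0,0,60]
    - [0,0,1,0,0,0,75]
    - [0,0,1,0,0,0,100]
    - [0,0,1,0,0,0,100]
    - [0,0,1,0,0,0,100]
  squeeze: 60

```text
time_s: 17.75
tcp_pos: [0.547, -0.0296, 0.046]
eef_rot: [169.3, 90.0, 158.3]
contact_force: [-0.3, 0.7, 0.3]
gripper_width: 0.084
```

Request:
carry_out:
  moves:
    - [0,0,6,0,0,0,100]
    - [7.9,-1.5,6,0,0,0,100]
    - [15.7,-3.1,6,0,0,0,100]
    - [23.6,-4.6,6,0,0,0,100]
    - [34.3,-6.7,6,0,0,0,100]

```text
time_s: 18.25
tcp_pos: [0.5819, -0.0366, 0.0521]
eef_rot: [-173.0, 90.0, 176.0]
contact_force: [0.2, -0.6, -0.2]
gripper_width: 0.0879
```

```bash
cat > loc.py <<'E'
from h import *
a=cv2.imread("pics/t3.png")[:500,:400];t=cv2.resize(a,(80,100),interpolation=cv2.INTER_AREA)
x0,y0,x1,y1=46,38,63,80;T=t[y0:y1,x0:x1]
im=r.capture('side');cv2.imwrite("pics/loc.png",im)
m=cv2.matchTemplate(im[110:240,200:330],T,cv2.TM_CCOEFF_NORMED);_,v,_,p=cv2.minMaxLoc(m)
du=np.array([200+p[0]-235-x0,110+p[1]-130-y0]);print("score",v,"px shift",du)
uv=np.array([283.0,177.9])+du;w=ray('side',uv,.086);c,s=np.cos(L[2]),np.sin(L[2]);d=w[:2]-L[:2];print("tin lane",((c*d[0]+s*d[1])*1e3).round(1),((-s*d[0]+c*d[1])*1e3).round(1))
st()
E
python3 loc.py
```

```text
score 0.894145667552948 px shift [-3  0]
tin lane -83.3 2.8
t 18.3 tcp mm [583.8 -36.8  52.2] lane mm -9.6 0.9 w 87.5 F [3.4 0.6 1.3] Flane 3.2 1.3
turn 1 [ 0.0003  0.001  -0.001 ]
turn -1 [-1.5000e-03  5.0000e-04  3.1406e+00]
```

The tin pivots in the pads and its bottom stays put on the floor. Its measured position is lane x of about -83 mm, upright with a match score of 0.89. I change method: back the open fingers out past the tin, then push low from behind with the fingers nearly shut as a cradle, tips just above 42 mm.

Request:
carry_out:
  moves:
    - [-20,4,0,0,0,0,100]
    - [-45,8.9,0,0,0,0,100]
    - [-72,14,0,0,0,0,100]
    - [-100,19.5,0,0,0,0,100]
    - [-127,24.8,0,0,0,0,100]

```text
time_s: 18.8
tcp_pos: [0.4533, -0.0117, 0.0521]
eef_rot: [-147.4, 90.0, -158.4]
contact_force: [-0.6, 1.1, 0.8]
gripper_width: 0.0879
```

Request:
carry_out:
  moves:
    - [-3,0.6,0,0,0,0,100]
    - [-3,0.6,-4,0,0,0,70]
    - [-3,0.6,-8,0,0,0,50]
    - [-3,0.6,-8,0,0,0,23]
    - [-3,0.6,-8,0,0,0,23]

```text
time_s: 19.3
tcp_pos: [0.4516, -0.0112, 0.0438]
eef_rot: [-138.9, 90.0, -150.0]
contact_force: [0.5, 0.2, 0.6]
gripper_width: 0.0611
```

Request:
carry_out:
  moves:
    - [0,0,0,0,0,0,23]
    - [0,0,0,0,0,0,23]
    - [0,0,0,0,0,0,23]

```text
time_s: 19.6
tcp_pos: [0.4513, -0.0111, 0.0443]
eef_rot: [15.7, 90.0, 4.7]
contact_force: [-0.2, 0.3, -0.3]
gripper_width: 0.037
```

```bash
python3 loc.py;python3 - <<'E'
import cv2,numpy as np
from plant import r
a=cv2.resize(cv2.imread("pics/loc.png")[110:240,200:330],None,fx=3,fy=3);b=cv2.resize(r.capture("top")[140:270,220:350],None,fx=3,fy=3)
cv2.imwrite("pics/b1.png",np.hstack([a,b]))
E
```

```text
score 0.5251416563987732 px shift [-26 -54]
tin lane 82.4 -146.7
t 19.65 tcp mm [451.2 -11.1  44.3] lane mm -144.6 0.7 w 32.9 F [ 0.7 -1.   0.1] Flane 0.8 -0.9
turn 1 [-0.      0.0001 -0.0005]
turn -1 [-2.0000e-04 -0.0000e+00  3.1411e+00]
```

View pics/b1.png

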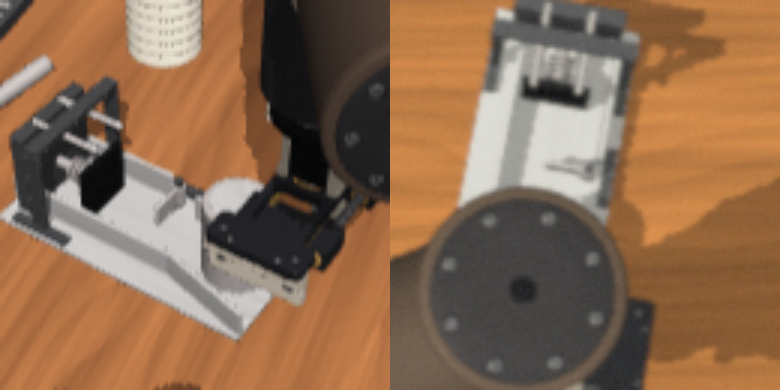

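The gate is shut at side pixel (257,177) and the tin stands upright in the funnel with the fingers behind it. I push gently.

Request:
carry_out:
  moves:
    - [3.9,-0.8,0,0,0,0,23]
    - [7.8,-1.5,0,0,0,0,23]
    - [11.8,-2.3,0,0,0,0,23]
    - [15.7,-3.1,0,0,0,0,23]
    - [18.6,-3.7,0,0,0,0,23]

```text
time_s: 20.2
tcp_pos: [0.4702, -0.0148, 0.0442]
eef_rot: [-71.2, 90.0, -82.2]
contact_force: [-0.7, -0.2, 1.2]
gripper_width: 0.0204
```

Request:
carry_out:
  moves:
    - [2.9,-0.6,0,0,0,0,23]
    - [5.9,-1.2,0,0,0,0,23]
    - [8.8,-1.7,0,0,0,0,23]
    - [11.8,-2.3,0,0,0,0,23]
    - [14.7,-2.9,0,0,0,0,23]

```text
time_s: 20.7
tcp_pos: [0.4828, -0.0182, 0.0439]
eef_rot: [-155.4, 89.8, -166.4]
contact_force: [-6.0, -0.1, 5.0]
gripper_width: 0.0204
```

Request:
carry_out:
  moves:
    - [2.9,-0.6,0,0,0,0,23]
    - [5.9,-1.2,0,0,0,0,23]
    - [8.8,-1.7,0,0,0,0,23]
    - [11.8,-2.3,0,0,0,0,23]
    - [14.7,-2.9,0,0,0,0,23]

```text
time_s: 21.2
tcp_pos: [0.4979, -0.0209, 0.044]
eef_rot: [-158.6, 89.8, -169.6]
contact_force: [-4.7, 1.0, 3.5]
gripper_width: 0.0199
```

```bash
python3 snap.py b
```

```text
t 21.2 tcp mm [497.9 -20.9  44. ] lane mm -97.0 -0.0 w 19.9 F [-4.7  1.   3.5] Flane -4.9 0.1
turn 1 [ 0.0005 -0.0026 -0.0002]
turn -1 [4.0000e-03 7.0000e-04 3.1413e+00]
[ 0.3   1.76 -0.02]
```

Request:
carry_out:
  moves:
    - [2.9,-0.6,0,0,0,0,23]
    - [5.9,-1.2,0,0,0,0,23]
    - [8.8,-1.7,0,0,0,0,23]
    - [11.8,-2.3,0,0,0,0,23]
    - [14.7,-2.9,0,0,0,0,23]

```text
time_s: 21.75
tcp_pos: [0.514, -0.0235, 0.0442]
eef_rot: [-165.3, 90.0, -176.3]
contact_force: [-3.9, 0.3, 1.5]
gripper_width: 0.0198
```

Request:
carry_out:
  moves:
    - [2.9,-0.6,0,0,0,0,23]
    - [5.9,-1.2,0,0,0,0,23]
    - [8.8,-1.7,0,0,0,0,23]
    - [11.8,-2.3,0,0,0,0,23]

```text
time_s: 22.15
tcp_pos: [0.5259, -0.0258, 0.0442]
eef_rot: [-76.5, 90.0, -87.6]
contact_force: [-4.1, 1.0, 0.9]
gripper_width: 0.0205
```

```bash
python3 snap.py c; cat > chk.py <<'E'
# score tin pose hypotheses: predicted silhouette edges vs image gradient
from h import *
import sys
s=r.get_state();c,sn=np.cos(L[2]),np.sin(L[2]);d=s['tcp_pos'][:2]-L[:2];xf=(c*d[0]+sn*d[1])
g=cv2.GaussianBlur(cv2.cvtColor(cv2.imread(sys.argv[1]),cv2.COLOR_BGR2GRAY),(0,0),.8).astype(np.float32)
G=np.hypot(cv2.Sobel(g,5,1,0),cv2.Sobel(g,5,0,1));a=np.linspace(0,2*np.pi,90);res=[]
for th in range(-6,37,3):
  for dx in np.arange(.02,.066,.004):
    t=np.radians(th);x=xf+dx+.03   # front bottom edge pivot
    X=[]
    for h in(0,.08):
        q=np.c_[-.03+.03*np.cos(a),.03*np.sin(a),0*a+h];X.append(np.c_[q[:,0]*np.cos(t)+q[:,2]*np.sin(t)+x,q[:,1],-q[:,0]*np.sin(t)+q[:,2]*np.cos(t)+.006])
    pts=proj('side',lane2w(L,np.vstack(X))).astype(np.float32);hl=cv2.convexHull(pts)[:,0]
    hl=np.vstack([hl,hl[:1]]);seg=np.vstack([np.linspace(hl[i],hl[i+1],max(2,int(np.hypot(*(hl[i+1]-hl[i]))*2))) for i in range(len(hl)-1)]).astype(np.float32)
    lim=float(sys.argv[2]) if len(sys.argv)>2 else 0
    v=cv2.remap(G,seg[:,:1],seg[:,1:],cv2.INTER_LINEAR)[:,0];res.append((np.minimum(v,60).mean(),th,round((x-.03)*1e3,1)))
for q in sorted(res)[::-1][:6]:print(q)
E
python3 chk.py pics/fb.png;python3 chk.py pics/fc.png
```

```text
t 22.15 tcp mm [525.9 -25.8  44.2] lane mm -68.5 0.6 w 20.5 F [-4.1  1.   0.9] Flane -4.2 0.2
turn 1 [ 0.      0.     -0.0006]
turn -1 [-0.     0.     3.141]
[0.23 1.14 0.01]
(np.float32(45.914375), 3, np.float64(-32.0))
(np.float32(45.814003), 3, np.float64(-40.0))
(np.float32(45.759216), -6, np.float64(-48.0))
(np.float32(45.74766), 6, np.float64(-32.0))
(np.float32(45.54335), 6, np.float64(-48.0))
(np.float32(45.519817), 0, np.float64(-40.0))
(np.float32(48.773922), 18, np.float64(-20.0))
(np.float32(48.72569), 15, np.float64(-16.0))
(np.float32(48.707855), 27, np.float64(-48.0))
(np.float32(48.70387), 33, np.float64(-40.0))
(np.float32(48.637543), 12, np.float64(-12.0))
(np.float32(48.57869), 36, np.float64(-48.0))
```

```bash
cat > sil.py <<'E'
from h import *
import sys
a=cv2.GaussianBlur(cv2.imread("pics/side0.png"),(0,0),.7).astype(int)
b=cv2.GaussianBlur(cv2.imread(sys.argv[1]),(0,0),.7).astype(int)
D=(np.abs(a-b).max(2));
for y in range(150,214,2):
    print(y,''.join('#' if v>40 else '+' if v>22 else '.' for v in D[y,225:310]))
x=float(sys.argv[2])/1e3;an=np.linspace(0,2*np.pi,90)
for th in (0,8,16):
    t=np.radians(th);X=[]
    for h in(0,.08):
        q=np.c_[-.03+.03*np.cos(an),.03*np.sin(an),0*an+h];X.append(np.c_[q[:,0]*np.cos(t)+q[:,2]*np.sin(t)+x+.03,q[:,1],-q[:,0]*np.sin(t)+q[:,2]*np.cos(t)+.006])
    p=[proj('side',lane2w(L,k)) for k in X]
    print(th,"left base px",p[0][p[0][:,0].argmin()].round(1),"left top",p[1][p[1][:,0].argmin()].round(1),"bottom row",p[0][p[0][:,1].argmax()].round(1))
E
python3 sil.py pics/fc.png -30
```

```text
150 ..........................+########################################################+.
152 .............................+#####################################################+.
154 ................................#############################################+#####..
156 ................................+###########################################+........
158 ...............................+############################################+........
160 ...............................+############################################+........
162 ...............................###########################################+..........
164 .............................############################################+...........
166 ...........................+############################################.............
168 ..................+###################################################...............
170 ................+#################+#################################.................
172 ...............##################################################+...................
174 ...............#
[... 1311 characters left out ...]
..................
204 .....................................................................................
206 .....................................................................................
208 .....................................................................................
210 .....................................................................................
212 .....................................................................................
0 left base px [250.8 190.9] left top [250.1 168.9] bottom row [261.9 199.5]
8 left base px [250.8 191.3] left top [246.4 167.8] bottom row [260.9 197.8]
16 left base px [250.7 191. ] left top [242.8 166.6] bottom row [258.9 196.1]
```

```bash
cat > asc.py <<'E'
import cv2,sys
b=cv2.cvtColor(cv2.imread(sys.argv[1]),cv2.COLOR_BGR2GRAY);y0,y1,x0,x1=map(int,sys.argv[2:6])
print('    '+''.join(str(x//10%10) if x%10==0 else ' ' for x in range(x0,x1)))
for y in range(y0,y1):print(y,''.join(" .:-=+*#%@"[min(9,int(v)*10//235)] for v in b[y,x0:x1]))
E
python3 asc.py pics/fc.png 145 202 235 300
```

```text
4         5         6         7         8         9         
145 .::::---+++=:::............................................:::...
146 :::::---++++-:::......:::.................................::::...
147 :::::--=+++++=:::.....::::................................::::...
148 =::::--=++++++=:::....::::................................:::....
149 #*=::--=+++++++=:::....:........................................:
150 *#***--+++++++++=:::..........................................:::
151 -+*#%*-++++++++++=-:::....................:..................::::
152 ..:+#*-++++++++++++=-::.................::::...............::::::
153 ....-:-++++++++++++++=::::..............::::.............:::::::-
154 :::..:-+++++++++++++++-::::.:............::............:::.:::---
155 ::::.:-=++++++++++++++---:::::::....................:::.....::-=-
156 -::..:--=++++++++++*++-----.....:::.............:::::.........:-:
157 +:.. :---++*++++++*++=----:.  .....:.:.::::::::::---:  ..  .....:
158 *-   .===+++++++++*++-----.       .::::.....:----==-: ..  .......
159 +.   .=++++++++++++++---:.        ..:::::.  :=====-. ..
[... 2250 characters left out ...]

192 %%#***+********####*=++*******=:-********#%%%%%%%%%%%%%%%%%%%%###
193 %%%%#***+********###**+++******=+***++**#%%%%%%%%%%%%%%%%%%%%%%%%
194 %%%%%%#***+********#%#**++*++*******+=+#%%%%%%%%%%%%%%%%%%%%%%%%%
195 %%%%%%%%#***+**++*****##*+++++*******=*%%%%%%%%%%%%%%%%%%%%%%%%%%
196 %%%%%%%%%%#*******+*++*%#+++++*++*****%%%%%%%%%%%%%%%%%%%%%%%%%%%
197 %%%%%%%%%%%%#****++++++*%#**++++++***#%%%%%%%%%%%%%%%%%%%%%%%%%%#
198 %%%%%%%%%%%%%%#***+*++++*%#**+++++*##%%%%%%%%%%%%%%%%%%%%%%%%%%#+
199 %%%%%%%%%%%%%%%%#***+++++*#%*****##%%%%%%%%%%%%%%%%%%%%%%%%%%%%*+
200 ##%%%%%%%%%%%%%%%%#**+++++*###*##%%%%%%%%%%%%%%%%%%%%%%%%%%%%%*++
201 +*#%%%%%%%%%%%%%%%%##*+++++*#%##%%%%%%%%%%%%%%%%%%%%%%%%%%%%%#+++
```

No tin pixels appear left of column 253 at the lid rows. A lean of 8° or more would reach column 246, so the tin is upright. I continue.

Request:
carry_out:
  moves:
    - [2,-0.4,0,0,0,0,23]
    - [3.9,-0.8,0,0,0,0,23]
    - [5.9,-1.2,0,0,0,0,23]
    - [7.8,-1.5,0,0,0,0,23]
    - [9.8,-1.9,0,0,0,0,23]

```text
time_s: 22.7
tcp_pos: [0.5351, -0.0278, 0.0442]
eef_rot: [-160.7, 89.9, -171.7]
contact_force: [-5.0, 1.5, 3.7]
gripper_width: 0.0203
```

Request:
carry_out:
  moves:
    - [2,-0.4,0,0,0,0,23]
    - [3.9,-0.8,0,0,0,0,23]
    - [5.9,-1.2,0,0,0,0,23]
    - [7.8,-1.5,0,0,0,0,23]
    - [9.8,-1.9,0,0,0,0,23]

```text
time_s: 23.2
tcp_pos: [0.5438, -0.0298, 0.0442]
eef_rot: [-161.2, 89.8, -172.3]
contact_force: [-9.1, 2.7, 7.1]
gripper_width: 0.0204
```

```bash
python3 snap.py d;python3 sil.py pics/fd.png -11 | sed -n '1,26p;33,40p'
```

```text
t 23.2 tcp mm [543.8 -29.8  44.2] lane mm -50.2 0.1 w 20.4 F [-9.1  2.7  7.1] Flane -9.4 0.9
turn 1 [ 0.0004 -0.0026 -0.0002]
turn -1 [4.1000e-03 6.0000e-04 3.1414e+00]
[ 0.69  3.33 -0.03]
150 .....................+######################################################+........
152 .........................###########################+##################+++#+.........
154 .........................##########################+###################+.............
156 ........................+##########################+###################+.............
158 ........................############################################+.+..............
160 .......................+###########################################+.................
162 .....................+############################################...................
164 ...................+#############################################....................
166 ............+++.+##############################################+.....................
168 ..........+++##.#############################################........................
170 .......
[... 960 characters left out ...]
..................
192 .............................+++####++####+..........................................
194 .................................+######+............................................
196 ....................................+................................................
198 .....................................................................................
200 .....................................................................................
0 left base px [244.9 188.6] left top [243.9 166.7] bottom row [255.7 196.5]
8 left base px [244.9 188.4] left top [240.2 165. ] bottom row [254.8 194.8]
16 left base px [244.8 188.2] left top [236.7 163.8] bottom row [252.8 193.2]
```

Request:
carry_out:
  moves:
    - [2,-0.4,0,0,0,0,23]
    - [3.9,-0.8,0,0,0,0,23]
    - [5.9,-1.2,0,0,0,0,23]
    - [7.8,-1.5,0,0,0,0,23]

```text
time_s: 23.65
tcp_pos: [0.551, -0.0313, 0.0442]
eef_rot: [-162.4, 89.8, -173.4]
contact_force: [-12.1, 3.3, 10.0]
gripper_width: 0.0201
```

Request:
carry_out:
  moves:
    - [2,-0.4,0,0,0,0,23]
    - [3.9,-0.8,0,0,0,0,23]
    - [5.9,-1.2,0,0,0,0,23]
    - [7.8,-1.5,0,0,0,0,23]

```text
time_s: 24.05
tcp_pos: [0.5585, -0.0327, 0.0442]
eef_rot: [-165.9, 89.8, -177.0]
contact_force: [-12.6, 4.2, 10.6]
gripper_width: 0.0201
```

```bash
python3 snap.py e;python3 sil.py pics/fe.png 5 | sed -n '1,26p;33,40p'
```

```text
t 24.05 tcp mm [558.5 -32.7  44.2] lane mm -35.2 0.1 w 20.1 F [-12.6   4.2  10.6] Flane -13.2 1.7
turn 1 [ 0.0002 -0.004  -0.0001]
turn -1 [6.4000e-03 3.0000e-04 3.1415e+00]
[ 1.53  4.52 -0.04]
150 ....................###########################+###################++#+..............
152 ...................+##########################+++##################..................
154 ...................+###############################################+.................
156 ...................############################################+.+...................
158 ..................############################################.......................
160 ................############################################+........................
162 ................###########################################+.........................
164 .......++++++++.##########################################+..........................
166 .....+++##+++++.########################################+............................
168 ....+++++++++++.###################################++#+..............................
170 ..
[... 965 characters left out ...]
..................
192 .............................++#####.................................................
194 .....................................................................................
196 .....................................................................................
198 .....................................................................................
200 .....................................................................................
0 left base px [240.  186.3] left top [238.7 164.3] bottom row [250.7 194. ]
8 left base px [239.9 186.1] left top [235.  162.7] bottom row [249.7 192.3]
16 left base px [239.9 185.8] left top [231.5 161.5] bottom row [247.7 190.7]
```

```bash
python3 asc.py pics/fe.png 145 200 222 285
```

```text
3         4         5         6         7         8    
145 +=----::::--::::..........:::.............::::--==+++===+++-. :
146 :-----::--==-::.:::....................:::...-===+*+====+*=. .-
147 -----:.-***+-:..::::::.:...........::::...  .===+*+=======. .:-
148 --:-:..-*##*+=:::::::--:::::::::::.....     .==++++=====-: .:--
149 --::...:-++###*=::--===:::::::---:          .==++=+====-: .::--
150 -:::...----=+*#***--++=------:--=.          .=========-. .:..::
151 ::.:...-----:-+*#%=-++------:..:-. .        .========-: .:.....
152 :......:-----..:+*--++-----:.   .  ::..     .========: .::.....
153 .......:-----....::-++----:.       .-:::.   .======-: ..:......
154 *-.....:---==:::..:-++---:.         ..:-::. .======: ..........
155 %*+-...=*+=++::::.:-==--:.            ...:. .=====:  ..........
156 +*#**-:=###*+-:...:----:.    .:..           .-===:  .. ........
157 .-+*#****####+:.. .---:.    .:-:.            :--:. ....:...... 
158 ...-+*#%##+*#*-   .==:.    .:-:..             ..  .. ::=-....  
159 .....-+*#%***+.   .=-.    .:-:..                 .. .::==: .   
160 .......-+*+*=.    .:
[... 1995 characters left out ...]
%%%%%%%%%%%%%%%%%%%%
190 -#%%%%%%%%%#**++++*+****####*+++++*#==-=*%%%%%%%%%%%%%%%%%%%%%%
191 *%%%%%%%%%%%%#**++++*+*++*###***=++*=--+%%%%%%%%%%%%%%%%%%%%%%%
192 %%%%%%%%%%%%%%%#***+++++****####*+++==+#%%%%%%%%%%%%%%%%%%%%%%%
193 #%%%%%%%%%%%%%%%%#***+++++****###**++##%%%%%%%%%%%%%%%%%%%%%%%%
194 +##%%%%%%%%%%%%%%%%#***++++*++**###*#%%%%%%%%%%%%%%%%%%%%%%%%%%
195 +++##%%%%%%%%%%%%%%%%#***++*+++++**#%%%%%%%%%%%%%%%%%%%%%%%%%%%
196 +++++##%%%%%%%%%%%%%%%%#***++++++++*%%#%%%%%%%%%%%%%%%%%%%%%%%%
197 ++++++*##%%%%%%%%%%%%%%%%#***+++++++*%##%%%%%%%%%%%%%%%%%%%%%%%
198 ++++++++*##%%%%%%%%%%%%%%%##***++++++*%#%%%%%%%%%%%%%%%%%%%%%%%
199 ++++++=++**##%%%%%%%%%%%%%%%%#**++++++*#%%%%%%%%%%%%%%%%%%%%%%%
```

The tin's right silhouette edge tracks the upright prediction with a constant offset of about 3 px at both stages, so it isn't tipping. The gate is opening at about 13 N, so I continue.

Request:
carry_out:
  moves:
    - [2,-0.4,0,0,0,0,23]
    - [3.9,-0.8,0,0,0,0,23]
    - [5.9,-1.2,0,0,0,0,23]
    - [7.8,-1.5,0,0,0,0,23]

```text
time_s: 24.5
tcp_pos: [0.5668, -0.0339, 0.0442]
eef_rot: [-169.3, 89.8, 179.7]
contact_force: [-11.3, 4.7, 7.8]
gripper_width: 0.0201
```

Request:
carry_out:
  moves:
    - [2,-0.4,0,0,0,0,23]
    - [3.9,-0.8,0,0,0,0,23]
    - [5.9,-1.2,0,0,0,0,23]
    - [7.8,-1.5,0,0,0,0,23]

```text
time_s: 24.9
tcp_pos: [0.5752, -0.0353, 0.0443]
eef_rot: [-174.2, 89.9, 174.8]
contact_force: [-9.2, 4.3, 7.7]
gripper_width: 0.0202
```

```bash
python3 snap.py f; python3 asc.py pics/ff.png 165 195 215 285; python3 sil.py pics/ff.png 21|tail -3
```

```text
t 24.9 tcp mm [575.2 -35.3  44.3] lane mm -18.4 0.7 w 20.2 F [-9.2  4.3  7.7] Flane -9.9 2.5
turn 1 [-0.0002 -0.0023 -0.0004]
turn -1 [ 3.6000e-03 -3.0000e-04  3.1412e+00]
[ 1.56  3.3  -0.01]
         2         3         4         5         6         7         8    
165 ...:-=+......................... ....... .:-..........-------=++++++++
166 ......-......::........................ .:-:........  -==---=+++++++++
167 ......:......:-.......................  .-:........  .======++++++++++
168 ......:-......:.......................   .........   .+=+++++++++++++*
169 ......:+=:............................. .-=-.....   .:+++++++++++++++*
170 .....:=#*+=-. ..........................:===+...   .:-+=++++++++++++**
171 ....:*#%#**+=:..........................:-==*:    .:=-=+++++++++++++**
172 ...:*%%%%****+=-..  .............:.......-=-==    :-=-+++++++++++++***
173 -::=%%%%%#*==+*+=-. .......::...:-:......--:==   .-==-=+++++++++++****
174 ==**%%%%%#*+--***+==:. ....::...:-:.... :--:-:.  .++=--=++++++++++***+
175 -=##%#%%%#**++******+=:............... .:---.    .*+=::-=++++++++***++
176 :-*#
[... 948 characters left out ...]
%%%%%%%%%%%%%%####
189 ++-::::-=%%%%%%%#**++++++*+**###***++=-=+#%%%%%%%%%%%%%%%%%%%%%%%%%%%%
190 **++-::-#%%%%%%%%%#**++++++****####*+++*#%%%%%%%%%%%%%%%%%%%%%%%%%%%%%
191 ++***--*%%%%%%%%%%%%#**++++*+****###**##%%%%%%%%%%%%%%%%%%%%%%%%%%%%%%
192 ++++#+*%%%%%%%%%%%%%%%#**++++*++***###%%#%%%%%%%%%%%%%%%%%%%%%%%%%%%%%
193 ++++++##%%%%%%%%%%%%%%%%#***+++++++**####%%%%%%%%%%%%%%%%%%%%%%%%%%%%%
194 ++++++++##%%%%%%%%%%%%%%%%#**++++++*++*##%%%%%%%%%%%%%%%%%%%%%%%%%%%%%
0 left base px [235.1 183.9] left top [233.5 162. ] bottom row [245.6 191.6]
8 left base px [235.1 183.7] left top [230.  160.4] bottom row [244.6 189.9]
16 left base px [235.  183.5] left top [226.5 159.2] bottom row [242.6 188.3]
```

The right edge is now vertical at column 259 over rows 178–185, so the tin is upright and the gate peak is past. Next comes the plate.

Request:
carry_out:
  moves:
    - [2,-0.4,0,0,0,0,23]
    - [3.9,-0.8,0,0,0,0,23]
    - [5.9,-1.2,0,0,0,0,23]
    - [7.8,-1.5,0,0,0,0,23]
    - [9.8,-1.9,0,0,0,0,23]

```text
time_s: 25.45
tcp_pos: [0.5849, -0.0372, 0.0442]
eef_rot: [-174.2, 89.9, 174.8]
contact_force: [-11.8, 4.9, 8.0]
gripper_width: 0.0196
```

Request:
carry_out:
  moves:
    - [2,-0.4,0,0,0,0,23]
    - [3.9,-0.8,0,0,0,0,23]
    - [5.9,-1.2,0,0,0,0,23]
    - [7.8,-1.5,0,0,0,0,23]
    - [9.8,-1.9,0,0,0,0,23]

```text
time_s: 25.95
tcp_pos: [0.5936, -0.0391, 0.0441]
eef_rot: [-171.1, 89.8, 177.9]
contact_force: [-13.3, 5.2, 10.0]
gripper_width: 0.0202
```

Request:
carry_out:
  moves:
    - [2,-0.4,0,0,0,0,23]
    - [3.9,-0.8,0,0,0,0,23]
    - [5.9,-1.2,0,0,0,0,23]

```text
time_s: 26.25
tcp_pos: [0.5993, -0.0403, 0.0441]
eef_rot: [-170.5, 89.7, 178.5]
contact_force: [-13.9, 5.5, 9.8]
gripper_width: 0.0204
```

```bash
python3 snap.py g; python3 asc.py pics/fg.png 155 190 205 275
```

```text
t 26.25 tcp mm [599.3 -40.3  44.1] lane mm 6.2 0.4 w 20.4 F [-13.9   5.5   9.8] Flane -14.7 2.8
turn 1 [-0.0001 -0.0047 -0.0002]
turn -1 [ 7.4000e-03 -2.0000e-04  3.1414e+00]
[2.15 4.84 0.01]
         1         2         3         4         5         6         7    
155 ---::.::-----:..-*+-.      .:::.  .              .--:::-=-:=:  .:--===
156 :-::.::-----:....:--..     ....                 .:-==--=-::-. .:---===
157 :::.::----::........... .:.                    ::.:-=-=-:::...:----===
158 ::.::----::..............::                   :-:..:.:-:--::::-----===
159 ::.::---::...::.............          ....  .:-:.......:----------====
160 :::::::::....::................      ..... .:::........----------=+==+
161 ::::::::......................... .......  ::......... :--------=+===+
162 ::::::::.......:........................ ..::........  :-------=++===+
163 ::::.::::......-.......................   ::........  .:---=--=+++==++
164 :::.::.:=......-.......................   .........    :-=====++++==++
165 ::::::::==-.............................  ---.....    ::-====+++++=+++
166 ::::
[... 1091 characters left out ...]
+-+%%%%%%%%%%%%++++******
181 ---++-:.:::=*+++++++***####*++********+=--**+==*%%%%%%%%%%%%+++*******
182 :-----::.:.+***++++++++**####****+****+=--++==#%%%%%%%%%%%%%*++**+****
183 -::--:::::.+#%#**++++++++**####**+***#+=---==*%%%%%%%%%%%%%%#**+*+****
184 ++-:::::::.=%%%%#**++++++++**####**+++-----=*%%%%%%%%%%%%%%%%%#**+****
185 **++-:::::.-*#%%%%#**++++++****####**===-==+#%%%%%%%%%%%%%%%%%%%###***
186 ++**++-:::::-+*#%%%%#**++++++*+**####**+=+*#%%%%%%%%%%%%%%%%%%%%%%%###
187 ++++**++-:::::-+*#%%%%#**++++++****####*+#%%%%%%%%%%%%%%%%%%%%%%%%%%%%
188 +++++=**++-:::-:-+*%%%%%#**++++++****####%%%%%%%%%%%%%%%%%%%%%%%%%%%%%
189 +++++=+=**++-::::-=%%%%%%%#**++++++*+**###%%%%%%%%%%%%%%%%%%%%%%%%%%%%
```

Request:
carry_out:
  moves:
    - [1.5,-0.3,0,0,0,0,23]
    - [2.9,-0.6,0,0,0,0,23]
    - [4.4,-0.9,0,0,0,0,23]

```text
time_s: 26.6
tcp_pos: [0.6034, -0.0412, 0.0441]
eef_rot: [-170.6, 89.7, 178.4]
contact_force: [-14.6, 5.5, 10.1]
gripper_width: 0.0201
```

```bash
cat >> snap.py <<'E'
a=cv2.imread("pics/side0.png").astype(int);b=cv2.imread(f"pics/f{sys.argv[1]}.png").astype(int)
print("gate diff",np.abs(a-b)[172:183,252:266].mean().round(1))
E
python3 snap.py h; echo side0; python3 asc.py pics/side0.png 164 190 235 275; echo now;python3 asc.py pics/fh.png 164 190 235 275
```

```text
t 26.6 tcp mm [603.4 -41.2  44.1] lane mm 10.5 0.3 w 20.1 F [-14.6   5.5  10.1] Flane -15.4 2.6
turn 1 [-0.0001 -0.0051 -0.0002]
turn -1 [ 8.0000e-03 -2.0000e-04  3.1414e+00]
[2.19 5.08 0.05]
gate diff 35.5
side0
         4         5         6         7    
164       -++++*****+===+++++===============
165       -+++++++****+=+++++===============
166       -+++++++++*#***+++================
167       -+++++++++++*##**+================
168       -*++++++++++++*#*=================
169       -#**+++++++++++++----=============
170       -###**+++++++++++:::-============+
171       -#####**+++++++++-::+-===========+
172      .*#######**++++++++==+::-========++
173     .+##########**++++**++=:::-:--====++
174    .+##############*+**==+=:::::::-==+++
175   .+################**===+==::=+-:::-+++
176  .+#################*+===+=*+=+**+=-:+++
177 .+##################+====+=##*++*#****++
178 +##################+===-==*###++++**##**
179 ################*#+=====+*####++++++***#
180 ################*+===++*###%%#+++++++++*
181 ################*+===**#######++++++++++
182 ################*+==+#######
[... 846 characters left out ...]
:-=:.:+=++++:::-::--=++++
175 +=-==+++--=*++=:=*===+=++++=::=*=:--=+++
176 **+***++--+*+++-+%##**=++++#*=*#**=-:+++
177 *=+**+*+--++*++-+%%%#%+++++%%#+*##***#*+
178 *-:+++*+=-=**++-#%%%%%#+=+#%%%+++*##%%##
179 *+=++***==+**++=#%%%%%%#**%%%%+++*+**##%
180 *******+--***+==#%%%%%%%%%%%%%++++******
181 ******++--++*==#%%%%%%%%%%%%%%+++++*****
182 ***+**++----+-*%%%%%%%%%%%%%%%*++++*****
183 #**++*+----==+%%%%%%%%%%%%%%%%#**+*+****
184 ###**+=----=+#%%%%%%%%%%%%%%%%%%#**+****
185 *####**===++#%%%%%%%%%%%%%%%%%%%%%###***
186 +**####***##%%%%%%%%%%%%%%%%%%%%%%%%%###
187 +****#####%%%%%%%%%%%%%%%%%%%%%%%%%%%%%%
188 ++++***##%%%%%%%%%%%%%%%%%%%%%%%%%%%%%%%
189 +++++*+**###%%%%%%%%%%%%%%%%%%%%%%%%%%%%
```

The open gate is clear to read. When it is shut, the flap darkens side pixels at rows 179–183, columns 253–256, which are bright floor now. I advance in small steps and watch that patch.

Request:
carry_out:
  moves:
    - [1,-0.2,0,0,0,0,23]
    - [2,-0.4,0,0,0,0,23]
    - [2.9,-0.6,0,0,0,0,23]

```text
time_s: 26.95
tcp_pos: [0.6062, -0.0418, 0.044]
eef_rot: [-170.6, 89.7, 178.4]
contact_force: [-14.9, 7.1, 10.7]
gripper_width: 0.0201
```

```bash
echo 'print("shut ref",a[179:184,253:257].mean().round(0),"now",b[179:184,253:257].mean().round(0))'>>snap.py; python3 snap.py i
```

```text
t 26.95 tcp mm [606.2 -41.8  44. ] lane mm 13.3 0.3 w 20.1 F [-14.9   7.1  10.7] Flane -16.0 4.1
turn 1 [-0.0002 -0.0053 -0.0002]
turn -1 [ 8.3000e-03 -2.0000e-04  3.1414e+00]
[2.25 5.19 0.03]
gate diff 33.3
shut ref 121.0 now 199.0
```

Request:
carry_out:
  moves:
    - [1,-0.2,0,0,0,0,23]
    - [2,-0.4,0,0,0,0,23]

```text
time_s: 27.2
tcp_pos: [0.6081, -0.0421, 0.044]
eef_rot: [-170.5, 89.7, 178.5]
contact_force: [-15.1, 4.9, 10.4]
gripper_width: 0.0205
```

```bash
python3 snap.py j
```

```text
t 27.2 tcp mm [608.1 -42.1  44. ] lane mm 15.2 0.3 w 20.5 F [-15.1   4.9  10.4] Flane -15.8 1.9
turn 1 [-0.0001 -0.0055 -0.0002]
turn -1 [ 8.6000e-03 -2.0000e-04  3.1414e+00]
[2.24 5.29 0.05]
gate diff 31.7
shut ref 121.0 now 198.0
```

Request:
carry_out:
  moves:
    - [1,-0.2,0,0,0,0,23]
    - [2,-0.4,0,0,0,0,23]

```text
time_s: 27.45
tcp_pos: [0.61, -0.0425, 0.044]
eef_rot: [-170.5, 89.7, 178.5]
contact_force: [-14.4, 5.8, 10.6]
gripper_width: 0.0206
```

```bash
python3 snap.py k
```

```text
t 27.45 tcp mm [610.  -42.5  44. ] lane mm 17.2 0.3 w 20.6 F [-14.4   5.8  10.6] Flane -15.2 2.9
turn 1 [-0.0002 -0.0056 -0.0002]
turn -1 [ 8.8000e-03 -2.0000e-04  3.1414e+00]
[ 2.28  5.35 -0.03]
gate diff 30.1
shut ref 121.0 now 198.0
```

Request:
carry_out:
  moves:
    - [1,-0.2,0,0,0,0,23]
    - [2,-0.4,0,0,0,0,23]

```text
time_s: 27.7
tcp_pos: [0.6119, -0.0429, 0.044]
eef_rot: [-170.6, 89.7, 178.3]
contact_force: [-15.1, 6.6, 10.9]
gripper_width: 0.0202
```

```bash
python3 snap.py l
```

```text
t 27.7 tcp mm [611.9 -42.9  44. ] lane mm 19.2 0.3 w 20.2 F [-15.1   6.6  10.9] Flane -16.1 3.6
turn 1 [-0.0002 -0.0057 -0.0002]
turn -1 [ 8.9000e-03 -3.0000e-04  3.1414e+00]
[ 2.28  5.34 -0.02]
gate diff 29.9
shut ref 121.0 now 198.0
```

Request:
carry_out:
  moves:
    - [0.8,-0.2,0,0,0,0,23]
    - [1.5,-0.3,0,0,0,0,23]

```text
time_s: 27.95
tcp_pos: [0.6134, -0.0433, 0.044]
eef_rot: [-169.2, 89.7, 179.8]
contact_force: [-16.2, 5.5, 11.8]
gripper_width: 0.0205
```

```bash
python3 snap.py m
```

```text
t 27.95 tcp mm [613.4 -43.3  44. ] lane mm 20.7 0.2 w 20.5 F [-16.2   5.5  11.8] Flane -17.0 2.3
turn 1 [-0.     -0.0059 -0.0002]
turn -1 [ 0.0093 -0.      3.1414]
[1.99 5.76 0.05]
gate diff 27.8
shut ref 121.0 now 192.0
```

Request:
carry_out:
  moves:
    - [0.8,-0.2,0,0,0,0,23]
    - [1.5,-0.3,0,0,0,0,23]

```text
time_s: 28.2
tcp_pos: [0.6144, -0.0438, 0.044]
eef_rot: [-167.2, 89.6, -178.3]
contact_force: [-17.4, 4.7, 13.1]
gripper_width: 0.02
```

```bash
python3 snap.py n;python3 asc.py pics/fn.png 164 186 225 275
```

```text
t 28.2 tcp mm [614.4 -43.8  44. ] lane mm 21.7 -0.1 w 20.0 F [-17.4   4.7  13.1] Flane -18.0 1.3
turn 1 [ 0.0002 -0.0068 -0.0002]
turn -1 [1.0600e-02 3.0000e-04 3.1414e+00]
[1.91 6.03 0.1 ]
gate diff 13.0
shut ref 121.0 now 134.0
         3         4         5         6         7    
164 ................-==+=:.   .:-=--++++=====+++++==++
165 ............... :---=-     -==--++++=====+++++=+++
166 ...:....::......:---=-     =====++++====+++++==+++
167 ...::...::.... .--:--:     ==+***++====++++++===++
168 ............. .:---=:      =++*##======++++++=++++
169 ............ .::--==-.    .++=-**---===++++++=++++
170 =-.  ...... :--:-==++.    .+=-=++-::==++++++=+++++
171 *+==. ......==---=+++.-:. .=-=++*-::+-==++++++++++
172 ****==-...:=+=:--=++-.+=-:.-=++++*==*:--===+=+++++
173 ******+=-=++++---+++=-+##*==*+++*#**+:-----==+++++
174 ********+***++---+**+=+%%%####**#++++:::-::--=++++
175 *******=+****+---+**+-+%%%%%%%##+=+++=::=*=-:-=+++
176 +******--+****--=***+-+%%%%%#%#+==+++#*=*#**=-:+++
177 =+*****+++****===**++-+%%%%###+===+++%%#+*##***#*+
178 #*++++*******+--=**++-+%%%###+=====+#%%%+++*##%%##
179 ###*=+******+*---+#+=+#%%%##+=====**%%%%+++****##%
180 *####**+=+****----*-=#%%%%#*===++#%%%%%%++++******
181 +**####*+++*+-----==*%%%%%#+===*#%%%%%%%+++*******
182 ++***####**+=-----=*%%%%%%#+==*%%%%%%%%%*++**+****
183 +++++**####**===-=+#%%%%%%*+=*%%%%%%%%%%#**+++****
184 +++++++**####**+=##%%%%%%%#+*#%%%%%%%%%%%%#**+****
185 *++++++*++*######%%%%%%%%%%##%%%%%%%%%%%%%%%###***
```

The patch dropped from 198 to 134 and the flap outline is back, so the gate has snapped shut. I stop pushing and back off slowly so the plate eases the tin back.

Request:
carry_out:
  moves:
    - [-2,0.4,0,0,0,0,23]
    - [-3.9,0.8,0,0,0,0,23]
    - [-5.9,1.2,0,0,0,0,23]
    - [-7.8,1.5,0,0,0,0,23]
    - [-9.8,1.9,0,0,0,0,23]

```text
time_s: 28.75
tcp_pos: [0.6083, -0.042, 0.044]
eef_rot: [-159.2, 90.0, -170.3]
contact_force: [-3.3, 0.3, -3.1]
gripper_width: 0.0204
```

Request:
carry_out:
  moves:
    - [-2,0.4,0,0,0,0,23]
    - [-3.9,0.8,0,0,0,0,23]
    - [-5.9,1.2,0,0,0,0,23]
    - [-7.8,1.5,0,0,0,0,23]
    - [-9.8,1.9,0,0,0,0,23]

```text
time_s: 29.25
tcp_pos: [0.5996, -0.0399, 0.0449]
eef_rot: [15.1, 89.9, 4.2]
contact_force: [-0.7, -0.1, -0.3]
gripper_width: 0.0204
```

Request:
carry_out:
  moves:
    - [-2,0.4,0,0,0,0,23]
    - [-3.9,0.8,0,0,0,0,23]
    - [-5.9,1.2,0,0,0,0,23]
    - [-7.8,1.5,0,0,0,0,23]
    - [-9.8,1.9,0,0,0,0,23]

```text
time_s: 29.75
tcp_pos: [0.5888, -0.0381, 0.0443]
eef_rot: [8.5, 90.0, -2.5]
contact_force: [0.1, 0.3, -0.1]
gripper_width: 0.0204
```

```bash
python3 snap.py o;python3 asc.py pics/fo.png 160 186 215 275
```

```text
t 29.75 tcp mm [588.8 -38.1  44.3] lane mm -4.5 0.5 w 20.4 F [ 0.1  0.3 -0.1] Flane 0.1 0.3
turn 1 [ 0.      0.0001 -0.0007]
turn -1 [-2.0000e-04  0.0000e+00  3.1409e+00]
[-0.04  0.    0.01]
gate diff 35.3
shut ref 121.0 now 125.0
         2         3         4         5         6         7    
160 :..................::              .   .:......:::---:::---=
161 ......:-:..............       ......  .::........---------=+
162 ......:-:.................    .....  .::.........---------=+
163 ..................................  .::......... --------=++
164 ........::.......................  .::.........  ---=---==++
165 ..:.....::.......................  .:.........   --=+====+++
166 ..+:.............................  .::.......   .-=++++==+++
167 ..*+=:..............................--+:....   .:-+++++==+++
168 ..=+*+=-...........................:==++:..   .---+++++=++++
169 ...:++*+=:.........................:--=+-.   .-=--++++++++++
170 ....=+++*+=-. ........:-...::.......-=--=    :==--+++++=++++
171 ....=*+-=+*+=:. ......--...:-..... :=-:=-.   -==--++++=+++++
172 ...:***+=+***+=-....
[... 185 characters left out ...]
**********+=-.  .... :=::-=++.-:   -==::=*=:--=+++
176 :-*###%=:-++**********+=-......=+:--+++.==-..:+#*=*#**=-:+++
177 :-***###*=:-+***********+=-..:=++--=*++:-==--=+%%#+*##***#*+
178 :-++***###*=-++*********+*+==++++--+*++=-====+#%%%+++*##%%##
179 :-++++***####*=+********+*+***+*+=-+*++=-===**%%%%+++****###
180 :-++++++***####*++*+******==+*+*+=-++++=-++#%%%%%%+++*******
181 :=*++++++****####*++******+=-***+==+**+=-##%%%%%%%+++*******
182 .+***++++++++**####****+****+***+-=***+-+%%%%%%%%%*+++*+****
183 .+#%#**+++++++***####**++*******+-=+*+=+#%%%%%%%%%#**+++****
184 .=%%%%#**++++++****####**+++****===++=+#%%%%%%%%%%%%#**+****
185 .-*#%%%%#**++++++**+*####**=+***==++#*#%%%%%%%%%%%%%%%###***
```

Contact force is now zero and the tin rests back against the shut flap. I move the arm clear and look.

Request:
carry_out:
  moves:
    - [-9.8,1.9,0,0,0,0,23]
    - [-25,4.9,0,0,0,0,23]
    - [-50,9.8,0,0,0,0,23]
    - [-75,14.6,20,0,0,0,23]
    - [-100,19.5,60,0,0,0,23]

```text
time_s: 30.3
tcp_pos: [0.4852, -0.0192, 0.1021]
eef_rot: [-153.4, 89.6, -164.5]
contact_force: [1.7, 0.6, 2.1]
gripper_width: 0.02
```

Request:
carry_out:
  moves:
    - [0,0,45,0,0,0,23]
    - [0,40,70,0,0,0,23]
    - [0,90,70,0,0,0,23]
    - [0,140,70,0,0,0,23]
    - [0,180,70,0,0,0,23]

```text
time_s: 30.8
tcp_pos: [0.4881, 0.1635, 0.1748]
eef_rot: [57.0, 89.9, 46.0]
contact_force: [1.2, -0.6, -0.5]
gripper_width: 0.0201
```

Request:
carry_out:
  moves:
    - [0,0,0,0,0,0,23]
    - [0,0,0,0,0,0,23]
    - [0,0,0,0,0,0,23]

```text
time_s: 31.1
tcp_pos: [0.4883, 0.1607, 0.1741]
eef_rot: [-141.5, 90.0, -152.5]
contact_force: [0.6, -0.2, -0.5]
gripper_width: 0.0201
```

```bash
python3 - <<'E'
from h import *
st()
S=r.capture("side");T=r.capture("top");cv2.imwrite("pics/endS.png",S);cv2.imwrite("pics/endT.png",T)
a=cv2.resize(S[130:225,190:315],None,fx=3.2,fy=3.2);b=cv2.resize(T[125:260,215:325],None,fx=3.5,fy=3.5)
o=np.zeros((580,800,3),np.uint8);o[:a.shape[0],:a.shape[1]]=a;o[:b.shape[0],410:410+b.shape[1]]=b
q=cv2.resize(S,(350,262));o[310:572,:350]=q;cv2.imwrite("pics/end.png",o)
E
```

```text
t 31.1 tcp mm [488.3 160.7 174.1] lane mm -141.2 176.4 w 20.1 F [ 0.6 -0.2 -0.5] Flane 0.6 -0.1
turn 1 [ 0.0003 -0.0005 -0.0005]
turn -1 [8.0000e-04 4.0000e-04 3.1411e+00]
```

View pics/end.png

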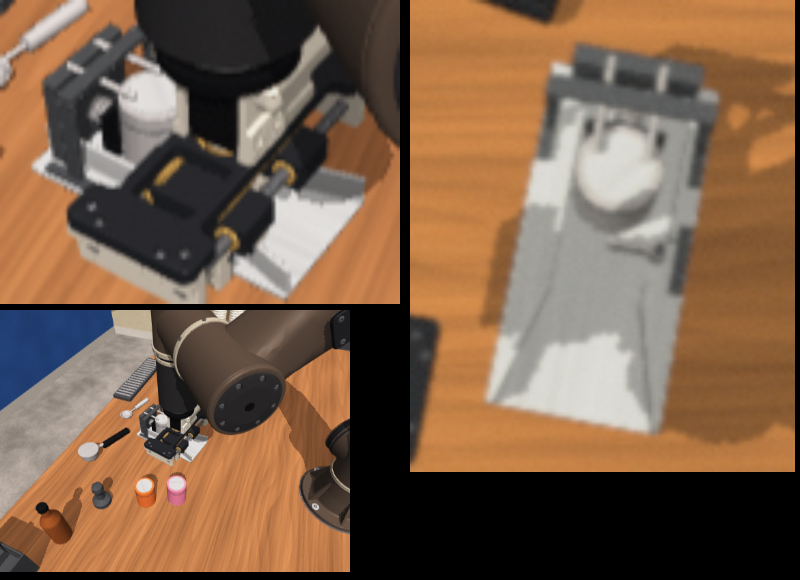

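The top view shows the tin upright at about (277,173), between the plate and the shut gate at about (280,193). The look-alikes and tamper still stand where they were. One quick check of the bystanders, then I hand in.

```bash
python3 - <<'E'
import cv2,numpy as np
from plant import r
a=cv2.imread("pics/top0.png").astype(int);b=cv2.imread("pics/endT.png").astype(int)
for n,(x0,x1,y0,y1) in dict(jug=(385,412,205,248),cups=(355,405,122,172),tamper=(120,150,142,172)).items():print(n,np.abs(a-b)[y0:y1,x0:x1].mean().round(1))
print(r.close_job())
E
```

```text
jug 15.8
cups 22.2
tamper 18.3
the job is handed in; nothing more can be done
None
```

The tin is home in the lane, and I handed the job in at about 31 s of the 64 s allowed. It stands upright between the sprung plate and the shut gate.

- **Getting there:** My first two pushes, holding the tin in the gripper, failed. It pivoted in the pads and leaned by about 25–30°. I backed it out of the open gate and stood it upright again in the mouth. Then I pushed it from behind with nearly shut fingers, tips 44 mm up.
- **The push:** I stopped when the side camera showed the gate flap shut. The gate patch dropped from 198 to 134, against a shut reference of 121. The wrist push was then about 18 N, and that includes floor friction. I then backed off slowly and the plate returned the tin to the gate.
- **Last checks:** The final top picture shows the tin upright between the plate and the shut gate. The arm is clear and the contact force is about zero.

**Not fully certain:**
- **Force on the plate:** I couldn't measure it separately. By my estimate it stayed under 16 N. The push rose by about 2 N over the last 2.5 mm before I stopped.
- **Lane press in the second attempt:** The floor briefly pushed back with about 46 N up and 32 N sideways at the wrist, while the tin was gripped and held down. That is within the 120 N wrist limit. The load went through the fingers and tin, so the 40 N limit on the gripper body should not apply.
- **Bystanders:** The image-difference check on the jug, cups and tamper gave 16–22 grey levels. That isn't the near-zero I wanted, and I didn't look into it. The arm's moved shadow could explain it. The tamper and look-alikes stand as before in the last picture, but the jug and cups were not visible in it. I felt no contact with anything else.

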